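Set the joint gap of a test tile with a spacer

TASK

Take the marker off the tile jig and lay it down on the table clear of the jig. Then stand the parallel-sided spacer (not the tapered wedge) down on the jig's bed in the one gap beside the tile that is wide enough for it, about centred along the tile, and let go of it. Finally slide the tile by its stud against the spacer until tile, spacer and the sprung slim rail are pressed together flush along their whole length and the rail has given way by a few millimetres, and finish while still holding the tile pressed there; leave the wedge, the dish and the vial where they stand.

Things in the scene. Friction and masses are not known exactly. Their poses are not given: they have to be found in the camera images.
- bed: fixed grey bed plate of the jig, 156 (x) x 190 (y) x 10 mm high, lying flat on the table; origin at the centre of its underside; its x runs along rail and block, its y across them
- rail_mount: fixed mount of the slim sprung rail: two guide blocks, 9 (x) x 34 (y) x 18 mm high, at x = -66 and +66 mm, the steel rail between them, 120 (x) x 12 (y) x 20 mm high, its top 30 mm above the table. Origin on the bed, under the middle of the rail at rest, 63 mm from the bed's centre on its +y or -y side (varies); axes as the bed's. Gap from rail to tile at the start: the wide one, 18 to 26 mm
- slim_rail (a joint): how far the slim rail has been pushed along the bed's +y (plus) or -y (minus) from rest, in m; it is sprung, 1.2 N per mm either way, with stops at 8 mm
- broad_block: fixed broad steel block on the bed, 120 (x, length) x 40 (y) x 20 mm high, on the opposite side of the tile from the slim rail, fixed, its origin likewise 63 mm from the bed's centre. The gap between it and the tile is only about 4 to 12 mm
- test_tile: loose white ceramic test tile, 90 (x) x 70 (y) x 12 mm thick, about 0.25 kg, lying on the bed between rail and block, up to 0.05 rad askew (a firm grip on the stud keeps it so unless the gripper turns it square); origin at the centre of its underside, z up. A round aluminium pull stud on its centre is the handle: 24 mm diameter (32 mm at its 6 mm high foot), top 52 mm above the tile's underside
- spacer: loose aluminium spacer with parallel sides, about 0.14 kg, standing on the table: a bar 90 (x) x 14 (y, thickness) x 20 mm high with an upright grip tab 30 (x) x 14 (y) mm on its middle, tab top 56 mm above the underside; origin at the centre of the underside, z up
- wedge: loose aluminium wedge that looks like the spacer (same tab, length and height) but whose bar tapers in thickness from 8 mm at its -x end to 30 mm at its +x end; not to be used or moved; origin at the middle of its underside
- marker: loose marker pen, about 14 x 138 (y) x 15 mm, lying across the jig on top of the rail and the block, parallel to the bed's y and about 43 mm from the tile's centre on the bed's -x side, so that it lies over both gaps; the stud stands beside its middle, so a grip 30 to 40 mm off its middle has more finger room; origin at its middle, at its underside (28 mm above the table at the start; its thickness reaches from 30 to 43 mm)
- petri: loose clear lidded dish, 64 mm diameter, 16 mm high, a bystander; origin at the centre of its underside
- vial: loose standing screw-cap vial, 23 mm diameter, 54 mm high, a bystander; origin at the centre of its underside
There are look-alikes about, which are no part of the job. Leave any red look-alike of the spacer alone. Leave any yellow look-alike of the marker alone.

How it is judged:
By the outcome, as a careful person would: the job done as asked, in the order asked, and still so for the second after the job is handed in, while the arm keeps its last pose, push and grip.
It also fails if it takes over 69 s, if anything falls off the work surface, if the arm or the gripper's body presses on something with over 40 N, if the wrist force passes 120 N, or if a joint passes its speed limit or range.

ROBOT

A 7-joint arm with a two-finger parallel gripper is mounted at the origin on the work surface; the furniture and walls round the work are solid. World frame = base frame: x ahead of the robot, y to its left, z up, the work surface at z = 0. Lengths are in m, angles in degrees, forces in N, time in s.
With the tool pointing down it reaches from about 0.425 to 0.875 m from the base axis. Payload 4.7 kg.
Tool frame: the origin (TCP) lies on the centre line of the jaws, within the pads' length; the fingertips stand 11 mm ahead of it and the grasp point (between the pads) lies 8 mm behind it; z points along the fingers, y is the direction in which the jaws open and shut (so a half turn about z gives the same grasp; the last joint's range is limited). The gripper opens to 87 mm and grips with 3 to 60 N. Pads are 19 mm wide; open, the fingers measure 117 mm over their backs; the gripper's body (75 mm by 190 mm) begins 51 mm behind the grasp point.
Start: joints at [-62.619, 18.392, -4.016, 83.108, 1.295, 78.541, -3.26], TCP at [0.291, 0.581, 0.234] pointing down, gripper open.
Joint ranges: [-163.93, 163.93], [-17.29, 119.83], [-79.2, 71.16], [3.27, 140.29], [-89.18, 269.18], [5.43, 117.66], [-154.24, 154.24]. Speed limits (degrees/s): [147.25, 147.25, 180, 180, 180, 180, 180].

INTERFACE

Orientations are given as [roll, pitch, yaw] about the fixed x, y, z axes, in that order (R = Rz(yaw) Ry(pitch) Rx(roll)).
In Python, from cell import env gives the robot as it stands.
- The arm moves only by the tool servo_tool, never from a script. Its argument "moves" is text: rows parted by semicolons, each of 7 numbers parted by spaces: the shift along the tool's x, y, z as a fraction of full scale, then the turn, a rotation vector about the tool's x, y, z as a fraction of full scale, then the gripper's target within -1 to 1 (shut at 1, half-way at 0, fully open at -1). A call has 1 to 20 rows; each row shifts and turns the pose as measured when the row begins, along the tool's axes as they then stand; what a row does not reach is not made up. Full scale, the value 1, is 1000 mm for a shift and 0.5 rad for a turn. A row lasts 1/12 s, in which the tool goes at most 41.7 mm and 7.16 degrees, less where a joint would pass 70% of its speed; a pose out of reach is approached as far as the arm can. A call with a number of a shift or a turn outside -1 to 1 is refused whole. A call with a gripper value outside its range is refused whole. The fingers move at their own pace and stop on an object; "squeeze" is the grip in N (left out, the last holds). Time passes only in rows, so rows that do not move let the fingers close. It gives the time, the measured TCP pose, the force and the opening at its end, in the units of the state.
- env.get_obs(): the state, without advancing time (a new reading comes with each control period).
- env.read_camera(name): name is "scene" or "top" or "wrist"; returns a dict with "img" (480x640x3 uint8, red, green, blue), "range_z" (480x640 float32, m along the optical axis (not along the pixel's ray), 0 where there is no reading), "mtx" (3x3 intrinsics, pixels), "T" (4x4, takes a point from camera to world coordinates); the wrist camera has in their place "hand_eye" (4x4, takes a point from camera to tool coordinates, whose origin is the TCP and whose axes are the flange's). Camera axes: x right, y up, looking along -z (the intrinsics and any distortion apply to the point x, -y, -z); pixel columns grow to the right and rows downward; lengths in m; the calibration is good to about 2 mm. The wrist camera is an equidistant fisheye: a pixel r from the principal point sees the ray r / f radians off the axis. A picture is of the moment at which its call begins: read the wrist's pose just before it.
- env.sign_off(): hands the job in, once; it reports no verdict.
The state is a dict: "time_s": time; "qpos": joint angles; "joint_velocities": joint speeds; "effort": joint torques, N m; "tool_pos": TCP position; "tool_rot": TCP orientation; "force": force on the tool from outside, world axes, zero at the start; "wrist_torque": the same for the moment, N m; "grip_width": finger opening in m.
Only numpy, scipy, OpenCV 4.12 (cv2) and the standard library are available. Lean on these libraries where they do the work, as an engineer would, in place of code of your own. Each camera call takes 0.05 s, during which the arm holds its last target.

## Working session

There is one attempt and no reset: what is moved stays moved. The work goes in short steps, Python scripts to look and compute and a tool call to move; the robot and the scene stay as the last step left them, time stands still between calls to the robot, and variables do not carry over. Pictures are saved under pics/ and viewed, and the job is handed in when it is done.

Besides the shell and the picture viewer there is one more tool, called after "Emit:" by a JSON object that holds its "op" and its "data", one argument or row to a line. servo_tool: Moves the arm, as the interface text tells. Its arguments: {"type":"object","properties":{"moves":{"type":"string"},"squeeze":{"type":"number"}},"required":["moves"]}

```bash
mkdir -p pics; ls; cat > h.py <<'E'
import numpy as np, cv2
from cell import env
def save(n,img): cv2.imwrite('pics/'+n+'.png',cv2.cvtColor(img,cv2.COLOR_RGB2BGR))
E
python3 - <<'E'
from h import *
o=env.get_obs()
for k in o: print(k,o[k])
for n in ['scene','top','wrist']:
    c=env.read_camera(n); save(n+'0',c['img']); np.savez('pics/'+n+'0.npz',**{k:v for k,v in c.items()})
    print(n,c['mtx'].tolist(),np.round(c.get('T',c.get('hand_eye')),4).tolist(),c.keys())
E
```

```text
pics
time_s 0.0
qpos [-62.61844941  18.43920947  -4.0140817   83.17492292   1.29477907
  78.53987515  -3.26010786]
joint_velocities [-0.01100704 -0.0235021   0.04024812  0.0132458  -0.02375744  0.18972748
 -0.10682933]
effort [ 6.24966788e-06 -4.91288173e+01 -4.03948138e-01 -3.12525594e+01
 -6.40731817e-02  4.38777928e-02  1.84601813e-04]
tool_pos [0.29059762 0.58083315 0.2324594 ]
tool_rot [-1.79891216e+02  5.95304184e-03  1.53426677e+02]
force [-0.31871394  0.4505073   0.23059529]
wrist_torque [ 0.03738392  0.03532311 -0.00273661]
grip_width 0.08730496953357451
scene [[605.1977730363044, 0.0, 322.68246840638415], [0.0, 605.1977730363044, 238.8188750649865], [0.0, 0.0, 1.0]] [[-0.8158, 0.2572, -0.518, -0.1373], [-0.5783, -0.3789, 0.7225, 0.8585], [-0.0104, 0.889, 0.4579, 0.6285], [0.0, 0.0, 0.0, 1.0]] dict_keys(['img', 'range_z', 'mtx', 'T'])
top [[549.8819781826927, 0.0, 322.76825472843626], [0.0, 549.8819781826927, 237.50854275523542], [0.0, 0.0, 1.0]] [[0.0229, 0.9925, -0.1204, 0.3543], [-0.9997, 0.0219, -0.0098, -0.002], [-0.0071, 0.1206, 0.9927, 1.1775], [0.0, 0.0, 0.0, 1.0]] dict_keys(['img', 'range_z', 'mtx', 'T'])
wrist [[371.64829954431775, 0.0, 316.334410642993], [0.0, 371.64829954431775, 240.34335256987464], [0.0, 0.0, 1.0]] [[0.0002, 0.9543, 0.2989, 0.083], [1.0, -0.0002, 0.0002, -0.0005], [0.0002, 0.2989, -0.9543, -0.151], [0.0, 0.0, 0.0, 1.0]] dict_keys(['img', 'range_z', 'mtx', 'hand_eye'])
```

View pics/scene0.png

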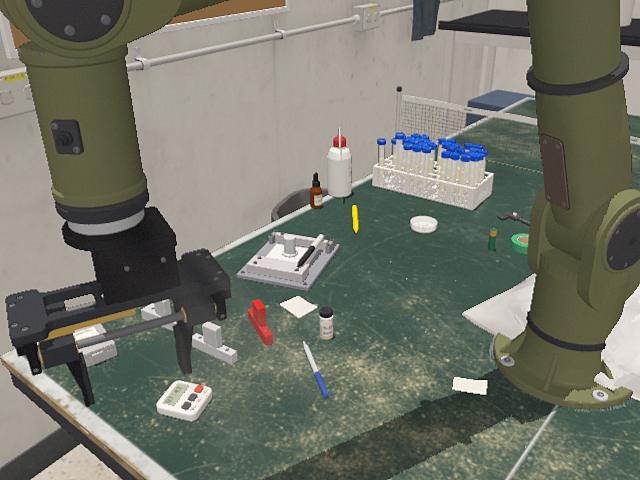

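View pics/top0.png

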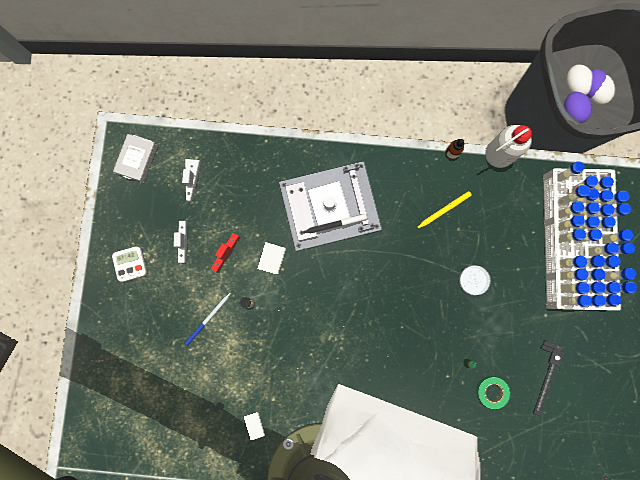

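View pics/wrist0.png

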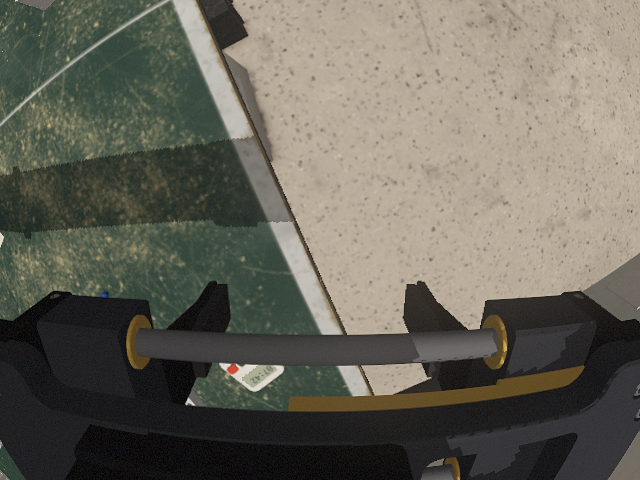

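```bash
python3 - <<'E'
import cv2
i=cv2.imread('pics/top0.png')
a=cv2.resize(i[150:260,270:390],None,fx=5,fy=5,interpolation=cv2.INTER_CUBIC)
b=cv2.resize(i[150:275,160:250],None,fx=4.5,fy=4.5,interpolation=cv2.INTER_CUBIC)
cv2.imwrite('pics/z1.png',a);cv2.imwrite('pics/z2.png',b)
i=cv2.imread('pics/scene0.png')
cv2.imwrite('pics/z3.png',cv2.resize(i[220:370,130:350],None,fx=3.6,fy=3.6,interpolation=cv2.INTER_CUBIC))
E
```

```text
(no output)
```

View pics/z1.png

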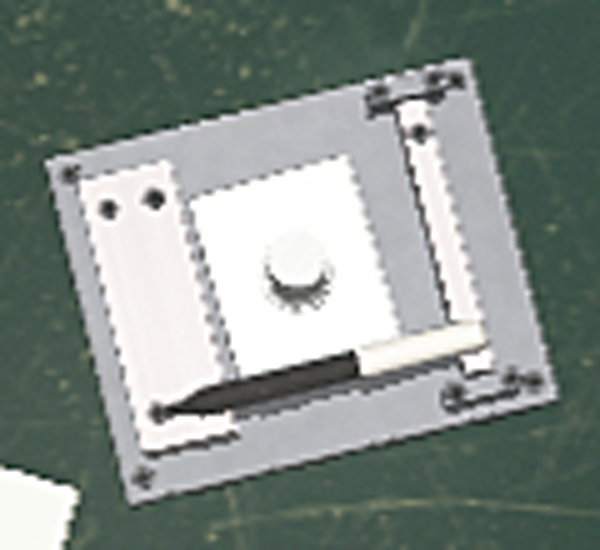

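View pics/z2.png

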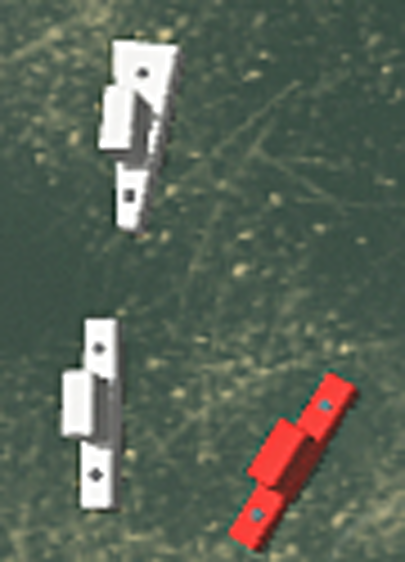

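View pics/z3.png

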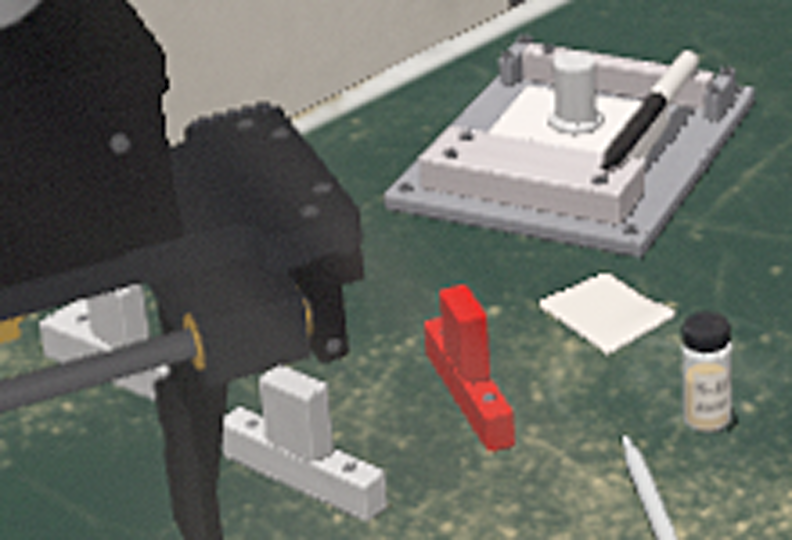

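```bash
cat >> h.py <<'E'
def ray(c,uv):
    K=c['mtx'];T=c['T'];uv=np.atleast_2d(np.array(uv,float))
    d=np.c_[(uv[:,0]-K[0,2])/K[0,0],-(uv[:,1]-K[1,2])/K[1,1],-np.ones(len(uv))]
    return T[:3,3],d@T[:3,:3].T
def onz(c,uv,z):
    o,d=ray(c,uv); return o+d*((z-o[2])/d[:,2])[:,None]
def cloud(c):
    h,w=c['range_z'].shape
    v,u=np.mgrid[:h,:w]; o,d=ray(c,np.c_[u.ravel(),v.ravel()])
    return (o+d*c['range_z'].reshape(-1,1)).reshape(h,w,3)
E
python3 - <<'E'
from h import *
c=dict(np.load('pics/top0.npz'))
cs=onz(c,[[270+x/5-.4,150+y/5-.4] for x,y in [(48,160),(468,60),(555,398),(130,503)]],0.010)
print(cs.round(4)); print(np.linalg.norm(np.roll(cs,-1,0)-cs,axis=1)); print('ctr',cs.mean(0))
def yaw(a,b): return np.degrees(np.arctan2(*(b-a)[[1,0]]))
print('bed x yaw',yaw(cs[3],cs[0]),yaw(cs[2],cs[1]),'y',yaw(cs[1],cs[0]),yaw(cs[2],cs[3]))
# spacer bar top
def z2(p,z): return onz(c,[[160+x/4.5-.4,150+y/4.5-.4] for x,y in p],z)
s=z2([(85,319),(117,319),(117,509),(80,509)],.02);print('spacer bar\n',s.round(4),s.mean(0)); 
t=z2([(66,370),(97,370),(93,437),(62,437)],.056);print('tab\n',t.round(4),t.mean(0))
print(yaw((s[2]+s[3])/2,(s[0]+s[1])/2),yaw((t[2]+t[3])/2,(t[0]+t[1])/2), np.linalg.norm((s[2]+s[3])/2-(s[0]+s[1])/2))
def z1(p,z): return onz(c,[[270+x/5-.4,150+y/5-.4] for x,y in p],z)
m=z1([(158,412),(485,333)],.037);print('marker',m.round(4),m.mean(0),np.linalg.norm(m[0]-m[1]),yaw(m[1],m[0]))
st=z1([(297,256)],.062);print('stud',st)
P=cloud(c)
for u,v in [(270+297//5,150+256//5),(300,200),(356,185),(320,190),(160+80//5,150+400//5),(181,256),(247,302),(475,280)]: print(u,v,P[v,u].round(4))
E
```

```text
[[ 0.6158  0.1068  0.01  ]
 [ 0.6641 -0.0745  0.01  ]
 [ 0.5166 -0.1138  0.01  ]
 [ 0.4674  0.0669  0.01  ]]
[0.18756318 0.15264822 0.18729501 0.15372669]
ctr [ 0.56595984 -0.00363261  0.01      ]
bed x yaw 15.02646593853598 14.925539586687213 y 104.89956871740546 105.22937673639231
spacer bar
 [[0.5245 0.318  0.02  ]
 [0.5248 0.3028 0.02  ]
 [0.4347 0.298  0.02  ]
 [0.4343 0.3154 0.02  ]] [0.47956397 0.30852749 0.02      ]
tab
 [[0.4954 0.3154 0.056 ]
 [0.4957 0.3012 0.056 ]
 [0.4648 0.3014 0.056 ]
 [0.4645 0.3156 0.056 ]] [0.48011249 0.30839704 0.056     ]
2.3388092704840497 -0.2569614551912529 0.09021263078580231
marker [[ 0.5033  0.0547  0.037 ]
 [ 0.5397 -0.0816  0.037 ]] [ 0.52147624 -0.01342331  0.037     ] 0.14108459378389676 104.96874175946212
stud [[ 0.56605476 -0.0019992   0.062     ]]
329 201 [ 0.5654 -0.002   0.0633]
300 200 [0.5721 0.0594 0.0322]
356 185 [ 0.6077 -0.0587  0.029 ]
320 190 [0.5969 0.0178 0.021 ]
176 230 [ 0.5066  0.3279 -0.0006]
181 256 [0.4486 0.3083 0.0206]
247 302 [0.3553 0.1604 0.0513]
475 280 [ 0.4121 -0.3123  0.0177]
```

```bash
cat >> h.py <<'E'
from scipy.spatial.transform import Rotation as R
def pose():
    o=env.get_obs(); return np.array(o['tool_pos']),R.from_euler('xyz',o['tool_rot'],degrees=True).as_matrix(),o
def go(x,y,z,yaw):
    """after first turning to yaw (rotvec units), shift needed in axes of the tool after the turn"""
    p,Rm,o=pose(); Rt=R.from_euler('xyz',[180,0,yaw],degrees=True).as_matrix()
    rv=R.from_matrix(Rm.T@Rt).as_rotvec()
    print('now',p.round(4),np.round(o['tool_rot'],2),'f',np.round(o['force'],2),'w',round(o['grip_width'],4),'t',round(o['time_s'],2),'q7',round(o['qpos'][6],1))
    print('turn units',(rv/.5).round(4),'shift now-axes',(Rm.T@(np.array([x,y,z])-p)).round(4),'turned-axes',(Rt.T@(np.array([x,y,z])-p)).round(4))
E
python3 -c "
from h import *
go(.531,-.048,.18,105)"
```

```text
now [0.2906 0.581  0.2327] [-179.92    0.    153.43] f [-0.07 -0.93 -0.03] w 0.0873 t 0.15 q7 -3.3
turn units [-2.7000e-03  1.4000e-03  1.6906e+00] shift now-axes [-0.4963 -0.455   0.0534] turned-axes [-0.6698  0.0694  0.0527]
```

Emit:
{"op": "servo_tool", "data": {
  "moves": "0 0 0 0 0 0.2415 0; 0 0 0 0 0 0.2415 0; 0 0 0 0 0 0.2415 0; 0 0 0 0 0 0.2415 0; 0 0 0 0 0 0.2415 0; 0 0 0 0 0 0.2415 0; 0 0 0 0 0 0.2415 0; -0.04 0.0041 0.003 0 0 0 0; -0.04 0.0041 0.003 0 0 0 0; -0.04 0.0041 0.003 0 0 0 0; -0.04 0.0041 0.003 0 0 0 0; -0.04 0.0041 0.003 0 0 0 0; -0.04 0.0041 0.003 0 0 0 0; -0.04 0.0041 0.003 0 0 0 0; -0.04 0.0041 0.003 0 0 0 0; -0.04 0.0041 0.003 0 0 0 0; -0.04 0.0041 0.003 0 0 0 0; -0.04 0.0041 0.003 0 0 0 0; -0.04 0.0041 0.003 0 0 0 0; -0.04 0.0041 0.003 0 0 0 0",
  "squeeze": 20
}}

```text
time_s: 1.82
tool_pos: [0.4584, 0.0778, 0.1847]
tool_rot: [-179.4, 0.1, 104.2]
force: [0.3, 0.6, 0.4]
grip_width: 0.0433
```

```bash
python3 -c "
from h import *
go(.531,-.048,.18,105)"
```

```text
now [0.4584 0.0778 0.1847] [-1.7942e+02  8.0000e-02  1.0420e+02] f [0.35 0.63 0.45] w 0.0433 t 1.82 q7 0.1
turn units [-0.0204  0.0026 -0.028 ] shift now-axes [-0.1398  0.0396  0.0045] turned-axes [-0.1403  0.0376  0.0047]
```

Emit:
{"op": "servo_tool", "data": {
  "moves": "-0.035 0.0099 0.001 -0.01 0 -0.014 0; -0.035 0.0099 0.001 0 0 -0.007 0; -0.035 0.0099 0.001 0 0 -0.007 0; -0.034 0.009 0.001 0 0 0 0;0 0 0 0 0 0 0"
}}

```text
time_s: 2.23
tool_pos: [0.5326, -0.0639, 0.1804]
tool_rot: [-179.8, 0.3, 104.4]
force: [-0.6, 0.5, 1.5]
grip_width: 0.0436
```

```bash
cat >> h.py <<'E'
def wrist(n):
    p,Rm,o=pose(); c=env.read_camera('wrist'); save(n,c['img'])
    T=np.eye(4);T[:3,:3]=Rm;T[:3,3]=p; c['T']=T@c['hand_eye']
    np.savez('pics/'+n+'.npz',**c); return c
def wray(c,uv):
    K=c['mtx'];uv=np.atleast_2d(np.array(uv,float))
    a=(uv[:,0]-K[0,2])/K[0,0];b=(uv[:,1]-K[1,2])/K[1,1];r=np.hypot(a,b)+1e-12
    d=np.c_[np.sin(r)*a/r,-np.sin(r)*b/r,-np.cos(r)]
    return c['T'][:3,3],d@c['T'][:3,:3].T
def wonz(c,uv,z):
    o,d=wray(c,uv); return o+d*((z-o[2])/d[:,2])[:,None]
E
python3 -c "
from h import *
go(.531,-.048,.18,105); wrist('w1')"
```

```text
now [ 0.5326 -0.0639  0.1804] [-179.8     0.28  104.4 ] f [-0.55  0.53  1.45] w 0.0436 t 2.23 q7 22.1
turn units [-0.0069  0.0098 -0.0209] shift now-axes [0.0158 0.0024 0.0003] turned-axes [0.0158 0.0026 0.0004]
```

View pics/w1.png

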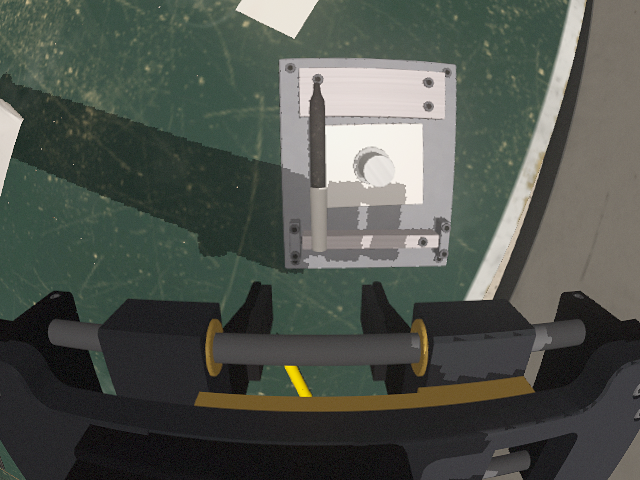

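```bash
python3 - <<'E'
import cv2
i=cv2.imread('pics/w1.png')
cv2.imwrite('pics/z4.png',cv2.resize(i[50:275,270:465],None,fx=2.6,fy=2.6,interpolation=cv2.INTER_CUBIC))
E
```

```text
(no output)
```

View pics/z4.png

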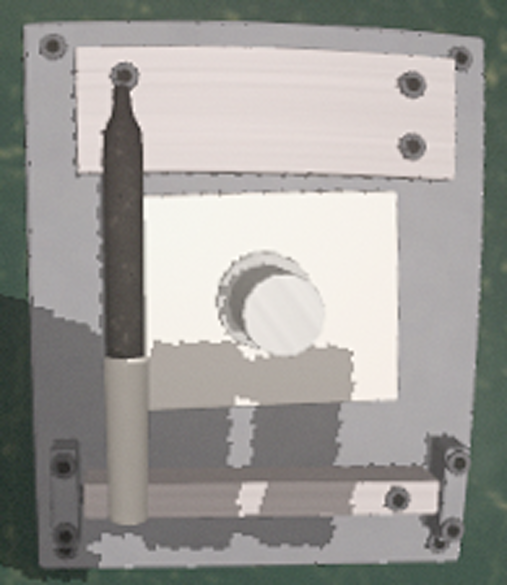

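```bash
python3 - <<'E'
from h import *
c=dict(np.load('pics/w1.npz'))
def z4(p,z): return wonz(c,[[270+x/2.6-.3,50+y/2.6-.3] for x,y in p],z)
yaw=lambda a,b: round(np.degrees(np.arctan2(*(b-a)[[1,0]])),2)
bed=z4([(24,25),(484,39),(460,565),(40,565)],.010); print('bed',bed.round(4).tolist(),bed.mean(0).round(4),[np.linalg.norm(bed[i]-bed[i-1]).round(4) for i in range(4)],yaw(bed[0],bed[1]),yaw(bed[3],bed[2]),yaw(bed[3],bed[0]),yaw(bed[2],bed[1]))
bl=z4([(76,46),(456,60),(456,180),(76,172)],.030);print('block',bl.mean(0).round(4),[np.linalg.norm(bl[i]-bl[i-1]).round(4) for i in range(4)],yaw(bl[3],bl[2]),yaw(bl[0],bl[1]))
rl=z4([(84,484),(438,479),(438,513),(84,518)],.030);print('rail',rl.mean(0).round(4),[np.linalg.norm(rl[i]-rl[i-1]).round(4) for i in range(4)],yaw(rl[3],rl[2]))
t=z4([(146,197),(397,193),(398,400),(150,410)],.022);print('tile part',t.round(4).tolist(),'yaw',yaw(t[0],t[1]),yaw(t[3],t[2]),yaw(t[2],t[1]),np.linalg.norm(t[2]-t[1]))
m=z4([(122,78),(127,522)],.037);print('marker',m.round(4).tolist(),m.mean(0).round(4),yaw(m[1],m[0]),np.linalg.norm(m[0]-m[1]))
s=z4([(284,315)],.062);print('stud',s)
E
```

```text
bed [[0.4655, 0.0651, 0.01], [0.6149, 0.1056, 0.01], [0.6652, -0.0775, 0.01], [0.5145, -0.1153, 0.01]] [ 0.565  -0.0055  0.01  ] [np.float64(0.1869), np.float64(0.1548), np.float64(0.1898), np.float64(0.1554)] 15.15 14.09 105.19 105.37
block [0.5484 0.0554 0.03  ] [np.float64(0.0397), np.float64(0.1196), np.float64(0.0392), np.float64(0.1203)] 15.11 14.87
rail [ 0.581  -0.0657  0.03  ] [np.float64(0.0117), np.float64(0.1189), np.float64(0.0122), np.float64(0.1203)] 15.2
tile part [[0.5183, 0.0185, 0.022], [0.5959, 0.0425, 0.022], [0.6167, -0.0233, 0.022], [0.5371, -0.0482, 0.022]] yaw 17.17 17.37 107.53 0.06896050179110588
marker [[0.5019, 0.0518, 0.037], [0.5381, -0.0826, 0.037]] [ 0.52   -0.0154  0.037 ] 105.08 0.13919206355320557
stud [[ 0.56327435 -0.00356682  0.062     ]]
```

```bash
python3 -c "
from h import *
go(.5294,-.0502,.0405,105)"
```

```text
now [ 0.5315 -0.0608  0.1801] [-1.7973e+02  1.3000e-01  1.0450e+02] f [-0.65 -0.24 -0.4 ] w 0.0432 t 2.28 q7 22.0
turn units [-0.0094  0.0044 -0.0175] shift now-axes [0.0111 0.0013 0.1396] turned-axes [0.0108 0.0007 0.1396]
```

Emit:
{"op": "servo_tool", "data": {
  "moves": "0.005 0.0005 0.02 -0.005 0.002 -0.009 0; 0.004 0.0005 0.03 -0.004 0.002 -0.008 0; 0.002 0 0.03 0 0 0 0; 0 0 0.02 0 0 0 0; 0 0 0.012 0 0 0 0; 0 0 0 0 0 0 0; 0 0 0 0 0 0 0"
}}

```text
time_s: 2.87
tool_pos: [0.528, -0.0425, 0.0637]
tool_rot: [180.0, -0.3, 105.2]
force: [-0.3, -0.4, 0.5]
grip_width: 0.0433
```

```bash
python3 -c "
from h import *
go(.5294,-.0502,.0405,105);wrist('w2')"
```

```text
now [ 0.528  -0.0425  0.0637] [179.98  -0.3  105.24] f [-0.26 -0.43  0.48] w 0.0433 t 2.87 q7 25.5
turn units [ 0.0008 -0.0106  0.0084] shift now-axes [-0.0079 -0.0007  0.0232] turned-axes [-0.0078 -0.0006  0.0232]
```

View pics/w2.png

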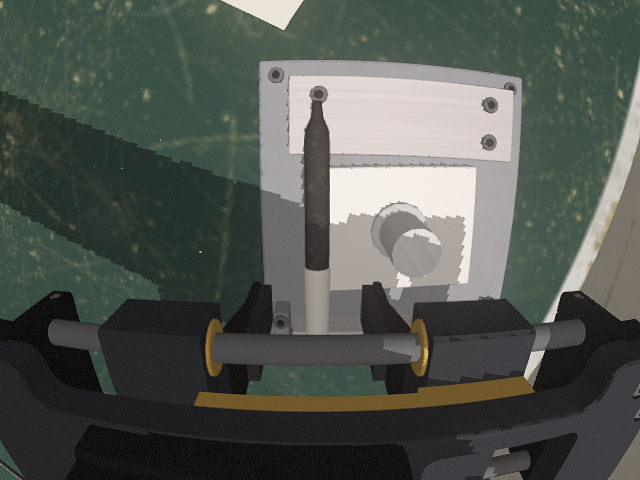

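The marker (pixel 317, 90–330) runs centrally between the fingers (265 and 370). Next I descend, close and lift.

Emit:
{"op": "servo_tool", "data": {
  "moves": "-0.005 -0.0005 0.011 0 0 0 0; -0.003 0 0.009 0 0 0 0; 0 0 0.003 0 0 0 0; 0 0 0 0 0 0 0; 0 0 0 0 0 0 0.4; 0 0 0 0 0 0 1; 0 0 0 0 0 0 1; 0 0 0 0 0 0 1; 0 0 0 0 0 0 1; 0 0 0 0 0 0 1"
}}

```text
time_s: 3.75
tool_pos: [0.5333, -0.0501, 0.0432]
tool_rot: [179.5, -0.3, 105.3]
force: [0.6, 0.4, 0.1]
grip_width: 0.0134
```

```bash
python3 -c "
from h import *
go(.5294,-.0502,.0405,105)"
```

```text
now [ 0.5333 -0.0501  0.0432] [179.49  -0.3  105.3 ] f [0.55 0.39 0.08] w 0.0134 t 3.75 q7 28.0
turn units [ 0.0179 -0.0104  0.0105] shift now-axes [ 0.0009 -0.0039  0.0027] turned-axes [ 0.0009 -0.0038  0.0027]
```

Emit:
{"op": "servo_tool", "data": {
  "moves": "0 0 -0.01 0 0 0 1; 0 0 -0.02 0 0 0 1; 0 0 -0.02 0 0 0 1; 0 -0.015 -0.005 0 0 0 1; 0 -0.02 0 0 0 0 1; 0 -0.02 0 0 0 0 1; 0 -0.02 0 0 0 0 1; 0 -0.01 0 0 0 0 1; 0 0 0 0 0 0 1; 0 0 0 0 0 0 1"
}}

```text
time_s: 4.58
tool_pos: [0.4504, -0.074, 0.1067]
tool_rot: [179.1, -0.2, 105.3]
force: [0.7, -0.3, 0.8]
grip_width: 0.0133
```

```bash
python3 -c "
from h import *
go(.446,-.073,.014,105);wrist('w3')"
```

```text
now [ 0.4504 -0.074   0.1067] [179.08  -0.25 105.29] f [ 0.66 -0.28  0.79] w 0.0133 t 4.58 q7 22.0
turn units [ 0.0321 -0.0087  0.01  ] shift now-axes [ 0.0018 -0.0054  0.0926] turned-axes [ 0.0021 -0.0039  0.0927]
```

View pics/w3.png

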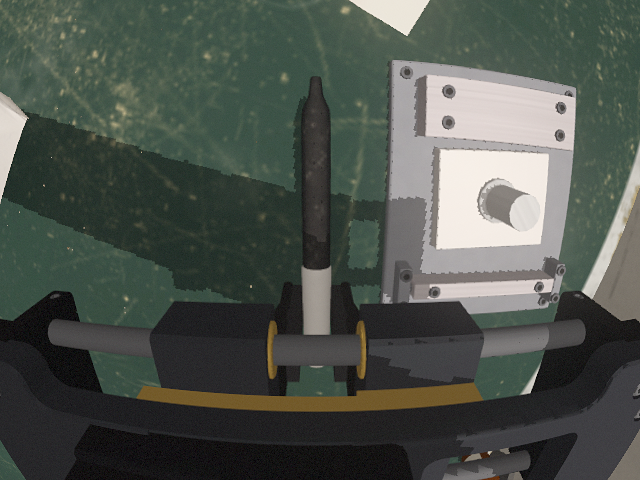

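Emit:
{"op": "servo_tool", "data": {
  "moves": "0 -0.005 0.02 0.02 0 0 1; 0 0 0.03 0.01 0 0 1; 0 0 0.02 0 0 0 1; 0 0 0.008 0 0 0 1; 0 0 0.004 0 0 0 1; 0 0 0 0 0 0 1; 0 0 0 0 0 0 1"
}}

```text
time_s: 5.22
tool_pos: [0.455, -0.0742, 0.0255]
tool_rot: [179.5, 0.0, 105.5]
force: [-0.3, -0.2, 0.2]
grip_width: 0.0137
```

```bash
python3 -c "
from h import *
go(.446,-.073,.016,105)"
```

```text
now [ 0.455  -0.0742  0.0255] [1.7950e+02 5.0000e-02 1.0545e+02] f [-0.33 -0.18  0.2 ] w 0.0137 t 5.22 q7 27.9
turn units [0.0176 0.0016 0.0158] shift now-axes [ 0.0036 -0.0084  0.0094] turned-axes [ 0.0035 -0.0084  0.0095]
```

Emit:
{"op": "servo_tool", "data": {
  "moves": "0 -0.004 0.005 0.01 0 0.01 1; 0 -0.002 0.003 0 0 0 1; 0 0 0.001 0 0 0 1; 0 0 0 0 0 0 1"
}}

```text
time_s: 5.55
tool_pos: [0.4514, -0.0758, 0.0184]
tool_rot: [179.5, 0.1, 105.2]
force: [-0.2, 0.7, 0.2]
grip_width: 0.0133
```

Emit:
{"op": "servo_tool", "data": {
  "moves": "0 -0.001 0.003 0 0 0 1; 0 0 0.001 0 0 0 1; 0 0 0.001 0 0 0 1; 0 0 0 0 0 0 1"
}}

```text
time_s: 5.88
tool_pos: [0.451, -0.076, 0.0137]
tool_rot: [179.4, 0.1, 105.1]
force: [-0.4, 0.1, -0.7]
grip_width: 0.0134
```

Emit:
{"op": "servo_tool", "data": {
  "moves": "0 0 0 0 0 0 0.6; 0 0 0 0 0 0 0.5; 0 0 0 0 0 0 0.4; 0 0 0 0 0 0 0.2; 0 0 0 0 0 0 0.2; 0 0 -0.02 0 0 0 0.2; 0 0 -0.03 0 0 0 0.2; 0 0 -0.04 0 0 0 0.2; 0 0 -0.04 0 0 0 0.2; 0 0 -0.02 0 0 0 0.2; 0 0 0 0 0 0 0.2; 0 0 0 0 0 0 0.2"
}}

```text
time_s: 6.88
tool_pos: [0.4477, -0.0767, 0.1694]
tool_rot: [179.6, 0.1, 105.1]
force: [-0.8, 0.4, -0.2]
grip_width: 0.0347
```

```bash
python3 -c "
from h import *
go(.480,.3085,.17,181);wrist('w4')"
```

```text
now [ 0.4477 -0.0767  0.1694] [1.7963e+02 9.0000e-02 1.0507e+02] f [-0.76  0.44 -0.2 ] w 0.0347 t 6.88 q7 18.6
turn units [ 0.009   0.0113 -2.6504] shift now-axes [ 3.636e-01  1.314e-01 -3.000e-04] turned-axes [-0.039   0.3846 -0.0006]
```

View pics/w4.png

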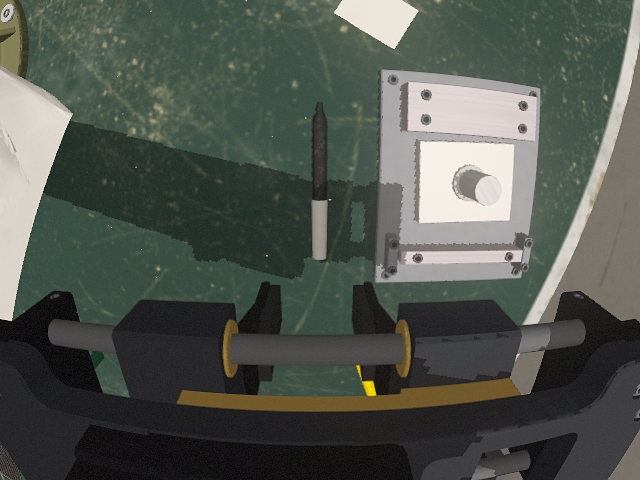

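Emit:
{"op": "servo_tool", "data": {
  "moves": "0.037 0.0133 0 0 0 0 0.2; 0.037 0.0133 0 0 0 0 0.2; 0.037 0.0133 0 0 0 0 0.2; 0.037 0.0133 0 0 0 0 0.2; 0.037 0.0133 0 0 0 0 0.2; 0.037 0.0133 0 0 0 0 0.2; 0.037 0.0133 0 0 0 0 0.2; 0.037 0.0133 0 0 0 0 0.2; 0.03 0.01 0 0 0 -0.1 0.2; 0 0 0 0 0 -0.24 0.2; 0 0 0 0 0 -0.24 0.2; 0 0 0 0 0 -0.24 0.2; 0 0 0 0 0 -0.24 0.2; 0 0 0 0 0 -0.24 0.2; 0 0 0 0 0 -0.24 0.2; 0 0 0 0 0 -0.24 0.2; 0 0 0 0 0 -0.24 0.2; 0 0 0 0 0 -0.24 0.2; 0 0 0 0 0 -0.2 0.2; 0 0 0 0 0 0 0.2"
}}

```text
time_s: 8.6
tool_pos: [0.4575, 0.2738, 0.1218]
tool_rot: [-177.8, -2.9, 177.3]
force: [-0.9, -0.4, 0.4]
grip_width: 0.0348
```

```bash
python3 -c "
from h import *
go(.480,.3085,.17,181);wrist('w5')"
```

```text
now [0.4575 0.2738 0.1218] [-177.78   -2.85  177.31] f [-0.93 -0.41  0.36] w 0.0348 t 8.6 q7 55.5
turn units [-0.0741 -0.1021 -0.1268] shift now-axes [-0.0185  0.0338 -0.0506] turned-axes [-0.0232  0.0343 -0.0482]
```

View pics/w5.png

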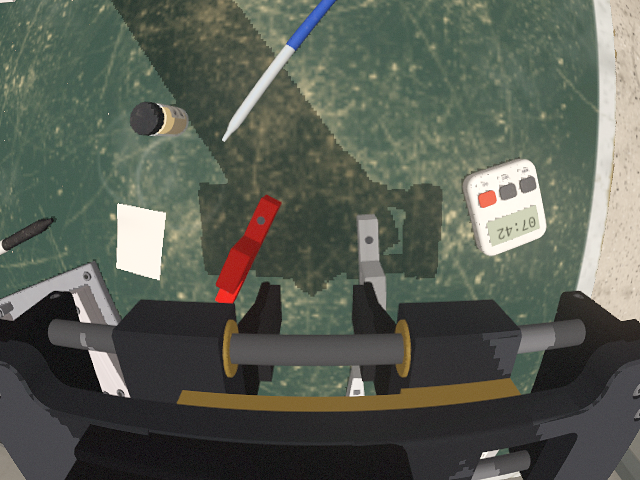

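Emit:
{"op": "servo_tool", "data": {
  "moves": "-0.005 0.01 -0.02 -0.074 -0.1 -0.127 0.2; -0.01 0.015 -0.015 0 0 0 0.2; -0.005 0.008 -0.01 0 0 0 0.2; 0 0 0 0 0 0 0.2; 0 0 0 0 0 0 0.2"
}}

```text
time_s: 9.07
tool_pos: [0.4758, 0.3047, 0.1589]
tool_rot: [-179.6, -0.6, 179.9]
force: [-0.6, 0.1, 0.3]
grip_width: 0.035
```

```bash
python3 -c "
from h import *
go(.480,.3085,.17,181);wrist('w6')"
```

```text
now [0.4758 0.3047 0.1589] [-179.56   -0.62  179.94] f [-0.57  0.11  0.26] w 0.035 t 9.07 q7 56.4
turn units [-0.0153 -0.0219 -0.0371] shift now-axes [-0.004   0.0037 -0.0111] turned-axes [-0.0042  0.0037 -0.0111]
```

View pics/w6.png

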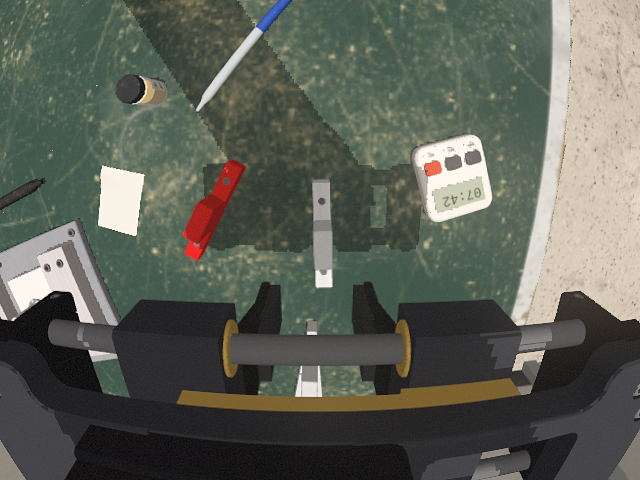

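```bash
python3 - <<'E'
import cv2
i=cv2.imread('pics/w6.png')
cv2.imwrite('pics/z5.png',cv2.resize(i[170:300,270:375],None,fx=4.5,fy=4.5,interpolation=cv2.INTER_CUBIC))
E
```

```text
(no output)
```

View pics/z5.png

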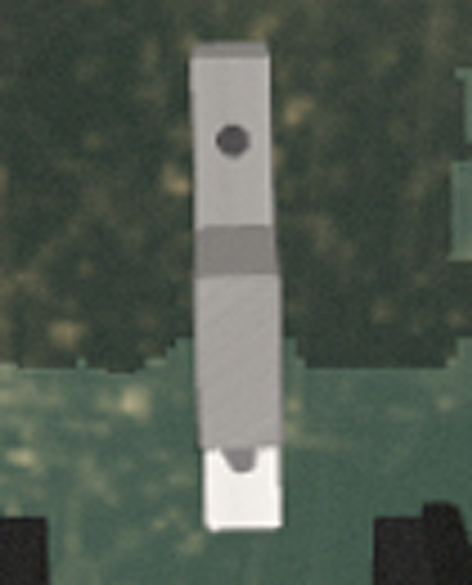

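```bash
python3 - <<'E'
from h import *
c=dict(np.load('pics/w6.npz'))
f=lambda p,z: wonz(c,[[270+x/4.5-.4,170+y/4.5-.4] for x,y in p],z)
yaw=lambda a,b: round(np.degrees(np.arctan2(*(b-a)[[1,0]])),2)
b=f([(191,57),(267,57),(281,528),(207,528)],.02);print(b.round(4).tolist(),b.mean(0),yaw(b[0],b[3]),yaw(b[1],b[2]))
t=f([(196,274),(279,274),(281,446),(200,446)],.056);print(t.round(4).tolist(),t.mean(0),yaw(t[0],t[3]),yaw(t[1],t[2]))
go(*t.mean(0)[:2],.04,180.5)
E
```

```text
[[0.4342, 0.3, 0.02], [0.4342, 0.3133, 0.02], [0.5235, 0.3168, 0.02], [0.5235, 0.3027, 0.02]] [0.47887523 0.30820544 0.02      ] 1.71 2.2
[[0.4638, 0.3014, 0.056], [0.4638, 0.3145, 0.056], [0.4929, 0.3152, 0.056], [0.4929, 0.302, 0.056]] [0.47833528 0.30827719 0.056     ] 1.09 1.31
now [0.4757 0.3046 0.1588] [-179.56   -0.63  179.95] f [ 0.85 -0.05  0.22] w 0.0345 t 9.12 q7 56.4
turn units [-0.0154 -0.022  -0.0191] shift now-axes [-0.0039  0.0046  0.1187] turned-axes [-0.0026  0.0036  0.1188]
```

Emit:
{"op": "servo_tool", "data": {
  "moves": "-0.003 0.004 0.02 -0.015 -0.02 -0.06 0.2; 0 0 0.03 0 0 0 0.2; 0 0 0.03 0 0 0 0.2; 0 0 0.015 0 0 0 0.2; 0 0 0 0 0 0 0.2; 0 0 0 0 0 0 0.2"
}}

```text
time_s: 9.62
tool_pos: [0.4758, 0.3037, 0.056]
tool_rot: [-179.8, -0.3, -178.8]
force: [0.5, -0.6, -0.3]
grip_width: 0.0347
```

```bash
python3 -c "
from h import *
go(.479,.3082,.037,181.7);wrist('w7')"
```

```text
now [0.4758 0.3037 0.056 ] [-179.76   -0.31 -178.8 ] f [ 0.5  -0.63 -0.32] w 0.0347 t 9.62 q7 58.7
turn units [-0.0083 -0.0107 -0.0173] shift now-axes [-0.0034  0.0045  0.0189] turned-axes [-0.0033  0.0044  0.019 ]
```

View pics/w7.png

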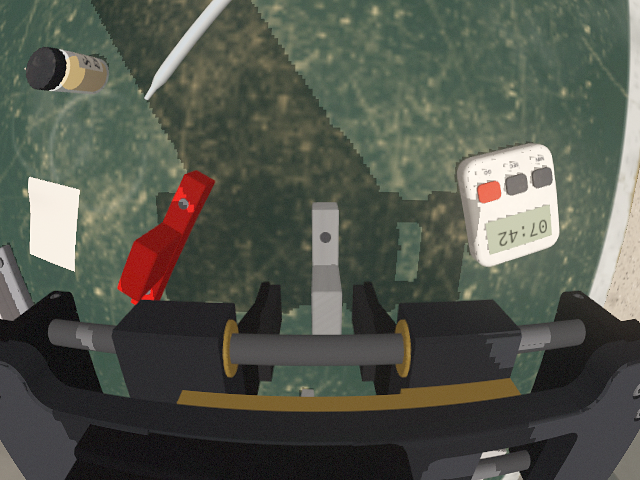

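Emit:
{"op": "servo_tool", "data": {
  "moves": "-0.0035 0.0045 0.008 -0.008 -0.01 -0.017 0.2; 0 0 0.008 0 0 0 0.2; 0 0 0.003 0 0 0 0.2; 0 0 0 0 0 0 0.2; 0 0 0 0 0 0 0.2"
}}

```text
time_s: 10.08
tool_pos: [0.4817, 0.3099, 0.0389]
tool_rot: [179.8, 0.3, -178.3]
force: [-0.3, 0.2, -1.3]
grip_width: 0.0347
```

```bash
python3 -c "
from h import *
go(.479,.3082,.037,181.7)"
```

```text
now [0.4817 0.3099 0.0389] [ 179.77    0.3  -178.32] f [-0.27  0.16 -1.27] w 0.0347 t 10.08 q7 59.3
turn units [ 0.0081  0.0104 -0.0008] shift now-axes [ 0.0028 -0.0017  0.0019] turned-axes [ 0.0028 -0.0017  0.0019]
```

Emit:
{"op": "servo_tool", "data": {
  "moves": "0.0015 -0.001 0.001 0.008 0.01 0 0.2; 0 0 0 0 0 0 0.6; 0 0 0 0 0 0 1; 0 0 0 0 0 0 1; 0 0 0 0 0 0 1; 0 0 0 0 0 0 1",
  "squeeze": 40
}}

```text
time_s: 10.58
tool_pos: [0.4811, 0.3094, 0.0394]
tool_rot: [179.9, 0.1, -178.3]
force: [-0.1, -0.9, -0.5]
grip_width: 0.0137
```

```bash
python3 -c "
from h import *
go(.479,.3082,.14,180)"
```

```text
now [0.4811 0.3094 0.0394] [ 1.7993e+02  1.1000e-01 -1.7833e+02] f [-0.12 -0.92 -0.45] w 0.0137 t 10.58 q7 59.3
turn units [0.0024 0.0038 0.0584] shift now-axes [ 0.0019 -0.0011 -0.1006] turned-axes [ 0.0021 -0.0012 -0.1006]
```

Emit:
{"op": "servo_tool", "data": {
  "moves": "0 0 -0.02 0 0 0 1; 0 0 -0.035 0 0 0 1; 0 0 -0.035 0 0 -0.1 1; 0 0 -0.015 0 0 -0.2 1; 0 0 0 0 0 -0.16 1; 0 -0.02 0 0 0 0 1; 0 -0.03 0 0 0 0 1; 0 -0.03 0 0 0 0 1; 0 -0.03 0 0 0 0 1; 0 -0.03 0 0 0 0 1; 0 -0.03 0 0 0 0 1; 0 -0.03 0 0 0 0 1; 0 -0.03 0 0 0 0 1; 0 -0.03 0 0 0 0 1; 0 -0.02 0 0 0 0 1; 0 -0.01 0 0 0 0 1; 0 0 0 0 0 0 1"
}}

```text
time_s: 12.0
tool_pos: [0.557, 0.0188, 0.1448]
tool_rot: [180.0, -0.3, -164.1]
force: [0.3, -0.4, -0.6]
grip_width: 0.0139
```

```bash
python3 -c "
from h import *
go(.5784,-.048,.13,195.05)"
```

```text
now [0.557  0.0188 0.1448] [ 179.97   -0.32 -164.07] f [ 0.34 -0.43 -0.64] w 0.0139 t 12.0 q7 104.8
turn units [ 0.0009 -0.0112  0.0308] shift now-axes [-0.0023 -0.0701  0.0148] turned-axes [-0.0033 -0.0701  0.0148]
```

Emit:
{"op": "servo_tool", "data": {
  "moves": "-0.001 -0.02 0 0 -0.01 0.031 1; -0.001 -0.025 0 0 0 0 1; -0.001 -0.018 0 0 0 0 1; 0 -0.007 0 0 0 0 1; 0 0 0 0 0 0 1; 0 0 0 0 0 0 1"
}}

```text
time_s: 12.5
tool_pos: [0.5774, -0.039, 0.1429]
tool_rot: [179.5, -0.2, -164.4]
force: [-0.5, 1.2, -2.3]
grip_width: 0.0138
```

```bash
python3 -c "
from h import *
go(.5784,-.048,.13,195.05);wrist('w8');c=env.read_camera('scene');save('s8',c['img']);np.savez('pics/s8.npz',**c)
cv2.imwrite('pics/s8z.png',cv2.resize(c['img'][200:300,220:360,::-1],None,fx=5,fy=5,interpolation=cv2.INTER_CUBIC))"
```

```text
now [ 0.5774 -0.039   0.1429] [ 1.7955e+02 -1.7000e-01 -1.6442e+02] f [-0.49  1.18 -2.32] w 0.0138 t 12.5 q7 112.0
turn units [ 0.0157 -0.006   0.0183] shift now-axes [ 0.0014 -0.009   0.0128] turned-axes [ 0.0014 -0.0089  0.0129]
```

View pics/w8.png

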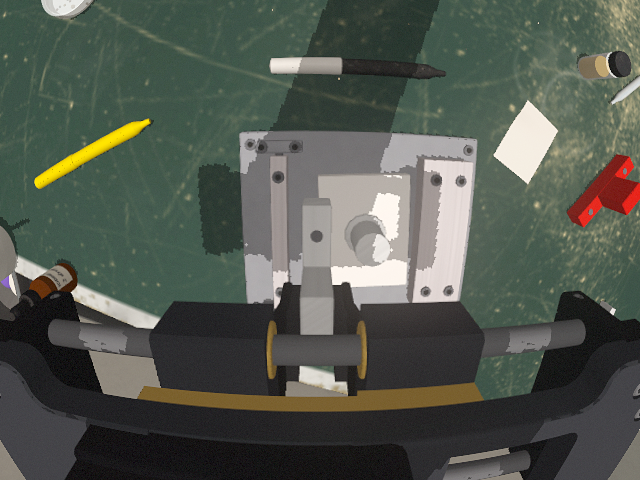

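View pics/s8z.png

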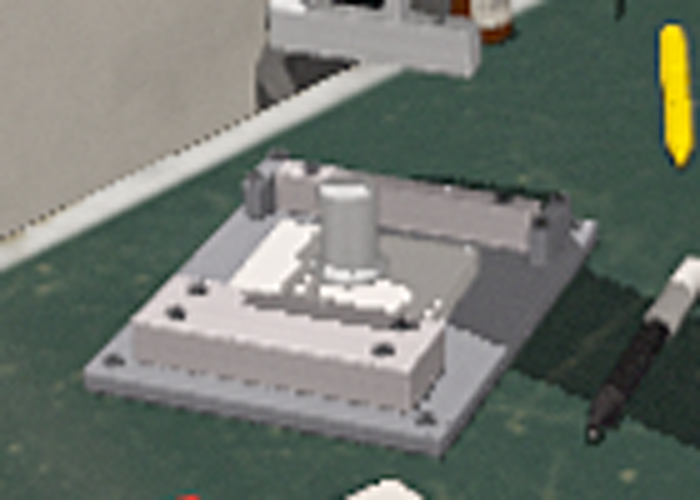

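```bash
python3 - <<'E'
import cv2
i=cv2.imread('pics/w8.png')
cv2.imwrite('pics/z8.png',cv2.resize(i[120:345,230:480],None,fx=2.6,fy=2.6,interpolation=cv2.INTER_CUBIC))
E
```

```text
(no output)
```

View pics/z8.png

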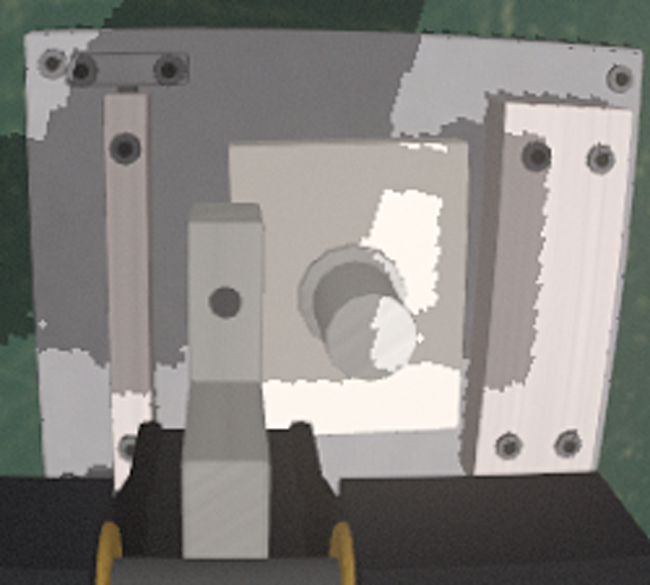

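```bash
cat > m8.py <<'E'
from h import *
c=dict(np.load('pics/w8.npz'))
f=lambda p,z: wonz(c,[[230+x/2.6-.3,120+y/2.6-.3] for x,y in p],z)
yaw=lambda a,b: round(np.degrees(np.arctan2(*(b-a)[[1,0]])),2)
r=f([(148,94),(153,390),(105,94),(112,390)],.03);print('rail',r.round(4).tolist(),yaw(r[0],r[1]),yaw(r[2],r[3]))
t=f([(229,146),(467,143),(459,428)],.022);print('tile',t.round(4).tolist(),yaw(t[1],t[2]),yaw(t[0],t[1]),np.linalg.norm(t[1]-t[2]),np.linalg.norm(t[1]-t[0]))
b=f([(505,103),(475,473)],.03);print('block',b.round(4).tolist(),yaw(b[0],b[1]))
s=f([(190,222),(262,220),(265,380),(188,380)],.1235);print('bar',s.round(4).tolist(),yaw(s[0],s[3]),yaw(s[1],s[2]),np.linalg.norm(s[0]-s[1]))
tb=f([(183,460),(270,460)],.1595);print('tab',tb.round(4).tolist(),tb.mean(0))
e=(s[0]+s[1])/2; a=np.radians(15.05);x=np.array([np.cos(a),np.sin(a)]);n=np.array([np.sin(a),-np.cos(a)])
sc=e[:2]+.045*x; print('spacer ctr',sc,'tcp',c['T'][:3,3])
B=np.array([.5648,-.005]);bf=lambda p:np.round([(p[:2]-B)@x,-(p[:2]-B)@n],4)
print('bedframe rail',[bf(p) for p in r],'tile',[bf(p) for p in t],'block',[bf(p) for p in b],'spacer',bf(sc),'tile c',bf((t[0]+t[2])/2),(t[0]+t[2])/2)
E
python3 m8.py
```

```text
rail [[0.5217, -0.0755, 0.03], [0.6047, -0.0526, 0.03], [0.5247, -0.0869, 0.03], [0.608, -0.0643, 0.03]] 15.42 15.18
tile [[0.5307, -0.05, 0.022], [0.5105, 0.0157, 0.022], [0.5954, 0.0433, 0.022]] 17.99 107.11 0.08932268363796278 0.06875747929446194
block [[0.4959, 0.0205, 0.03], [0.6058, 0.0508, 0.03]] 15.42
bar [[0.5337, -0.0577, 0.1235], [0.5299, -0.0453, 0.1235], [0.5593, -0.0361, 0.1235], [0.5632, -0.0502, 0.1235]] 14.27 17.27 0.012975812633867267
tab [[0.5625, -0.0501, 0.1595], [0.5589, -0.0372, 0.1595]] [ 0.56071396 -0.04364056  0.1595    ]
spacer ctr [ 0.57523948 -0.03980568] tcp [ 0.49808484 -0.06236203  0.29412709]
bedframe rail [array([-0.06  , -0.0569]), array([ 0.0261, -0.0564]), array([-0.06  , -0.0687]), array([ 0.0263, -0.0685])] tile [array([-0.0446, -0.0346]), array([-0.0471,  0.0341]), array([0.0421, 0.0387])] block [array([-0.0599,  0.0425]), array([0.0541, 0.0432])] spacer [ 0.001  -0.0363] tile c [-0.0013  0.002 ] [ 0.56305212 -0.00339404  0.022     ]
```

Emit:
{"op": "servo_tool", "data": {
  "moves": "0.002 -0.006 0.01 0.015 -0.006 0.018 1; 0 -0.004 0.02 0 0 0 1; 0 0 0.02 0 0 0 1; 0 0 0.01 0 0 0 1; 0 0 0.003 0 0 0 1; 0 0 0 0 0 0 1; 0 0 0 0 0 0 1"
}}

```text
time_s: 13.18
tool_pos: [0.5787, -0.0374, 0.0795]
tool_rot: [179.7, 0.2, -164.1]
force: [0.2, -0.2, -1.5]
grip_width: 0.014
```

```bash
python3 -c "
from h import *
go(.5784,-.048,.0494,195.05)"
```

```text
now [ 0.5787 -0.0374  0.0795] [ 179.72    0.23 -164.12] f [ 0.17 -0.23 -1.5 ] w 0.014 t 13.18 q7 113.4
turn units [0.0099 0.0081 0.029 ] shift now-axes [ 0.0033 -0.0103  0.03  ] turned-axes [ 0.0031 -0.0102  0.0301]
```

Emit:
{"op": "servo_tool", "data": {
  "moves": "0.002 -0.006 0 0.01 0.008 0.03 1; 0.001 -0.004 0 0 0 0 1; 0 -0.001 0 0 0 0 1; 0 0 0 0 0 0 1; 0 0 0 0 0 0 1"
}}

```text
time_s: 13.6
tool_pos: [0.5812, -0.0498, 0.0832]
tool_rot: [-179.9, 0.3, -165.0]
force: [-0.6, -0.7, -1.5]
grip_width: 0.0138
```

```bash
python3 -c "
from h import *
go(.5774,-.0487,.0494,195.05);wrist('w9')"
```

```text
now [ 0.5812 -0.0498  0.0832] [-179.9     0.31 -165.05] f [-0.58 -0.75 -1.47] w 0.0138 t 13.6 q7 113.5
turn units [-0.0036  0.0108 -0.0034] shift now-axes [0.0036 0.0021 0.0338] turned-axes [0.0034 0.002  0.0338]
```

View pics/w9.png

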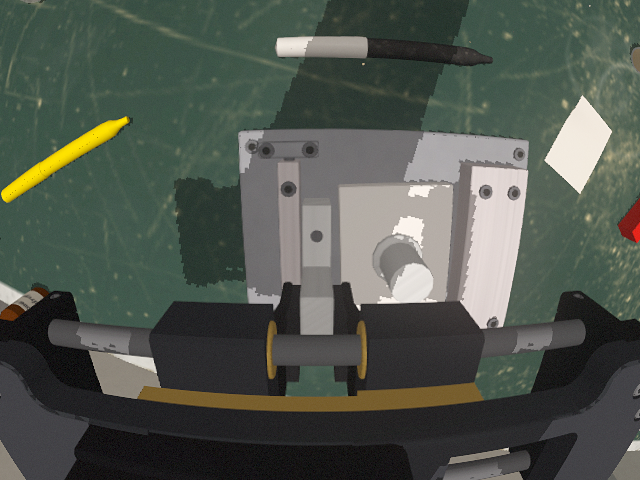

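Emit:
{"op": "servo_tool", "data": {
  "moves": "0.0035 0.001 0.004 0 0.01 0 1; 0 0 0.005 0 0 0 1; 0 0 0.003 0 0 0 1; 0 0 0 0 0 0 1; 0 0 0 0 0 0 1"
}}

```text
time_s: 14.07
tool_pos: [0.577, -0.0495, 0.0699]
tool_rot: [-179.9, -0.0, -165.0]
force: [0.3, -1.3, -1.4]
grip_width: 0.0141
```

```bash
python3 -c "
from h import *
go(.5774,-.0487,.0494,195.05)"
```

```text
now [ 0.577  -0.0495  0.0699] [-1.7992e+02 -1.0000e-02 -1.6505e+02] f [ 0.28 -1.35 -1.37] w 0.0141 t 14.07 q7 113.6
turn units [-0.0027 -0.0003 -0.0034] shift now-axes [-0.0006  0.0007  0.0205] turned-axes [-0.0006  0.0007  0.0205]
```

Within 1 mm, so I continue down to just above the bed.

Emit:
{"op": "servo_tool", "data": {
  "moves": "0 0.0005 0.004 0 0 0 1; 0 0 0.005 0 0 0 1; 0 0 0.004 0 0 0 1; 0 0 0 0 0 0 1; 0 0 0 0 0 0 1"
}}

```text
time_s: 14.48
tool_pos: [0.5766, -0.0487, 0.0549]
tool_rot: [-179.9, -0.1, -165.0]
force: [-0.8, -0.3, -0.5]
grip_width: 0.0137
```

```bash
python3 -c "
from h import *
go(.5774,-.0487,.0494,195.05);wrist('w10')"
```

```text
now [ 0.5766 -0.0487  0.0549] [-1.7993e+02 -6.0000e-02 -1.6502e+02] f [-0.83 -0.27 -0.52] w 0.0137 t 14.48 q7 113.9
turn units [-0.0024 -0.0021 -0.0025] shift now-axes [-0.0008 -0.0002  0.0055] turned-axes [-0.0007 -0.0002  0.0055]
```

View pics/w10.png

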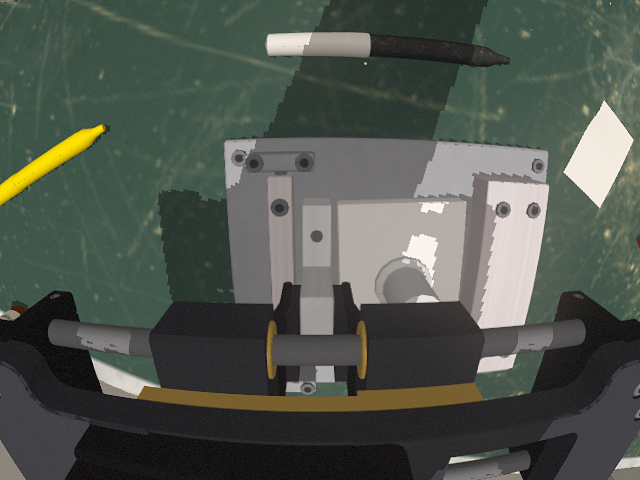

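Emit:
{"op": "servo_tool", "data": {
  "moves": "0 0 0.003 0 0 0 1; 0 0 0.002 0 0 0 1; 0 0 0.001 0 0 0 1; 0 0 0 0 0 0 1"
}}

```text
time_s: 14.87
tool_pos: [0.5772, -0.0489, 0.0495]
tool_rot: [-179.9, 0.0, -165.0]
force: [-0.5, 0.7, -1.6]
grip_width: 0.0136
```

Emit:
{"op": "servo_tool", "data": {
  "moves": "0 0 0.0015 0 0 0 1; 0 0 0.001 0 0 0 1; 0 0 0 0 0 0 1"
}}

```text
time_s: 15.12
tool_pos: [0.5777, -0.049, 0.0497]
tool_rot: [-180.0, 0.1, -165.0]
force: [-0.4, 0.1, -1.3]
grip_width: 0.0136
```

Emit:
{"op": "servo_tool", "data": {
  "moves": "0 0 0.003 0 0 0 1; 0 0 0.002 0 0 0 1; 0 0 0 0 0 0 1"
}}

```text
time_s: 15.37
tool_pos: [0.5785, -0.0493, 0.05]
tool_rot: [179.9, 0.1, -165.1]
force: [0.7, 0.3, -1.6]
grip_width: 0.0136
```

```bash
python3 -c "
from h import *
go(.5774,-.0487,.0494,195.05);c=env.read_camera('scene')
cv2.imwrite('pics/s11z.png',cv2.resize(c['img'][190:310,210:370,::-1],None,fx=5,fy=5,interpolation=cv2.INTER_CUBIC))"
```

```text
now [ 0.5785 -0.0493  0.05  ] [ 1.7993e+02  1.4000e-01 -1.6506e+02] f [ 0.73  0.26 -1.63] w 0.0136 t 15.37 q7 114.3
turn units [ 0.0023  0.0048 -0.004 ] shift now-axes [0.0009 0.0008 0.0006] turned-axes [0.0009 0.0008 0.0006]
```

View pics/s11z.png

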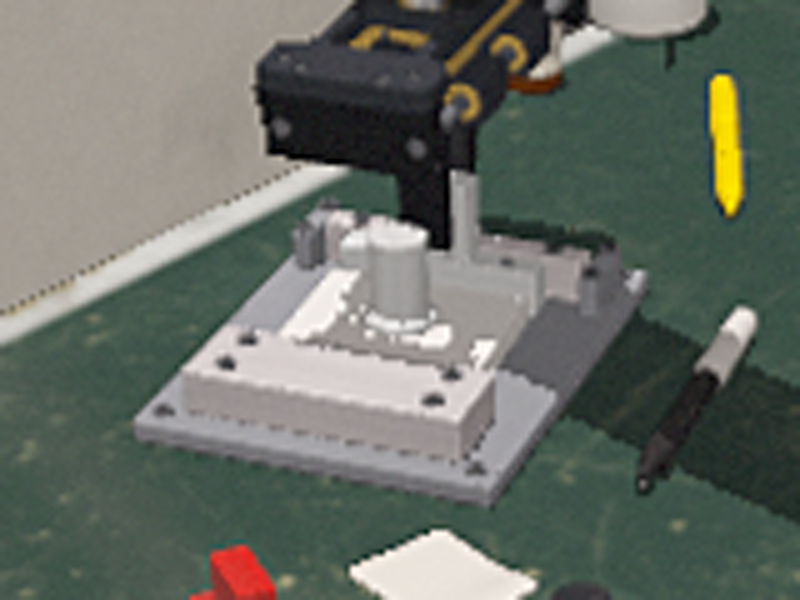

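Emit:
{"op": "servo_tool", "data": {
  "moves": "0 0 0.001 0 0 0 1; 0 0 0 0 0 0 0.6; 0 0 0 0 0 0 0.5; 0 0 0 0 0 0 0.45; 0 0 0 0 0 0 0.45; 0 0 0 0 0 0 0.45"
}}

```text
time_s: 15.92
tool_pos: [0.5794, -0.0493, 0.0482]
tool_rot: [-180.0, 0.2, -165.1]
force: [0.2, -0.2, 0.2]
grip_width: 0.0232
```

Emit:
{"op": "servo_tool", "data": {
  "moves": "0 0 -0.01 0 0 0 0.45; 0 0 -0.02 0 0 0 0.45; 0 0 -0.03 0 0 0 0.45; 0 0 -0.03 0 0 0 0.45; 0 0 -0.02 0 0 0 0.45; 0 0 0 0 0 0 0.45; 0 0 0 0 0 0 0.3"
}}

```text
time_s: 16.5
tool_pos: [0.5777, -0.0497, 0.1645]
tool_rot: [-180.0, 0.0, -165.1]
force: [-0.2, -0.0, -0.3]
grip_width: 0.0264
```

```bash
python3 -c "
from h import *
go(.5632,-.0036,.14,195.05);wrist('w12')"
```

```text
now [ 0.5777 -0.0497  0.1645] [-1.7999e+02  5.0000e-02 -1.6509e+02] f [-0.16 -0.03 -0.25] w 0.0264 t 16.5 q7 111.7
turn units [-0.0002  0.0017 -0.0049] shift now-axes [0.0022 0.0483 0.0245] turned-axes [0.002  0.0483 0.0245]
```

View pics/w12.png

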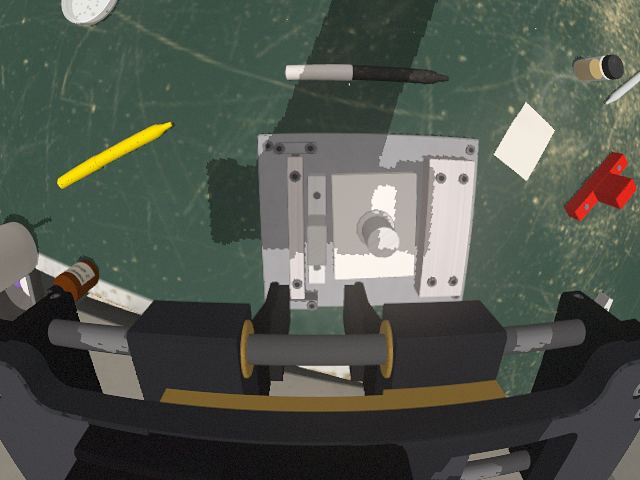

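```bash
python3 - <<'E'
import cv2
i=cv2.imread('pics/w12.png')
cv2.imwrite('pics/z12.png',cv2.resize(i[125:310,250:490],None,fx=3.2,fy=3.2,interpolation=cv2.INTER_CUBIC))
E
```

```text
(no output)
```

View pics/z12.png

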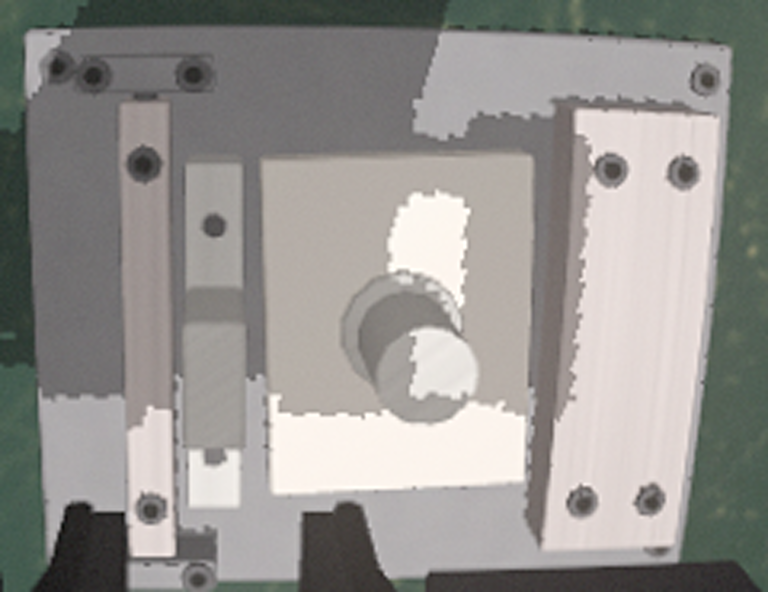

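```bash
cat > m12.py <<'E'
from h import *
import sys
c=dict(np.load('pics/w12.npz'))
f=lambda p,z: wonz(c,[[250+x/3.2-.3,125+y/3.2-.3] for x,y in p],z)
yaw=lambda a,b: round(np.degrees(np.arctan2(*(b-a)[[1,0]])),2)
a=np.radians(15.05);x=np.array([np.cos(a),np.sin(a)]);n=np.array([np.sin(a),-np.cos(a)]);B=np.array([.5648,-.005])
bf=lambda p:np.round(1e3*np.array([(p[:2]-B)@x,-(p[:2]-B)@n]),1)
r=f([(170,101),(176,555)],.03); print('rail inner',[bf(p) for p in r],yaw(*r))
s=f([(185,163),(242,163),(242,506),(189,506)],.03);print('spacer',[bf(p) for p in s],bf(s.mean(0)),yaw(s[0],s[3]),yaw(s[1],s[2]))
t=f([(262,158),(532,154),(524,482),(273,494)],.022);print('tile',[bf(p) for p in t],bf(t.mean(0)),t.mean(0),yaw(t[0],t[3]),yaw(t[1],t[2]))
st=f([(427,374)],.062);print('stud',st,bf(st[0]))
go(*((st[0][:2]+t.mean(0)[:2])/2),.1,195.05)
E
python3 m12.py
```

```text
rail inner [array([-60.2, -56.8]), array([ 58.9, -56.7])] 15.1
spacer [array([-45.1, -53.3]), array([-45.1, -39.6]), array([ 44.6, -39.2]), array([ 44.5, -53.1])] [ -0.3 -46.3] 15.2 15.31
tile [array([-45.3, -34.5]), array([-47.4,  34.1]), array([42. , 38.3]), array([ 44.6, -30.7])] [-1.5  1.8] [ 0.56285298 -0.00362978  0.022     ] 17.45 17.74
stud [[ 0.56260185 -0.00383131  0.062     ]] [-1.8  1.7]
now [ 0.578  -0.0498  0.1647] [-1.7998e+02  9.0000e-02 -1.6510e+02] f [ 0.88 -1.    1.31] w 0.0277 t 16.55 q7 111.7
turn units [-0.0007  0.0031 -0.0051] shift now-axes [0.0031 0.0485 0.0646] turned-axes [0.0028 0.0485 0.0647]
```

Emit:
{"op": "servo_tool", "data": {
  "moves": "0.001 0.012 0 0 0 -0.045 0.15; 0.001 0.016 0 0 0 -0.046 0.15; 0 0.012 0.01 0 0 0 0.15; 0 0.006 0.02 0 0 0 0.15; 0 0 0.02 0 0 0 0.15; 0 0 0.01 0 0 0 0.15; 0 0 0 0 0 0 0.15; 0 0 0 0 0 0 0.15"
}}

```text
time_s: 17.22
tool_pos: [0.5543, 0.0056, 0.0936]
tool_rot: [179.7, -0.6, -161.7]
force: [0.9, 0.6, -0.0]
grip_width: 0.0368
```

```bash
python3 -c "
from h import *
go(.5627,-.0037,.043,197.6);wrist('w13')"
```

```text
now [0.5543 0.0056 0.0936] [ 179.7    -0.61 -161.74] f [ 0.87  0.57 -0.01] w 0.0368 t 17.22 q7 109.7
turn units [ 0.0102 -0.0213  0.023 ] shift now-axes [-0.0056 -0.0117  0.0505] turned-axes [-0.0052 -0.0114  0.0506]
```

View pics/w13.png

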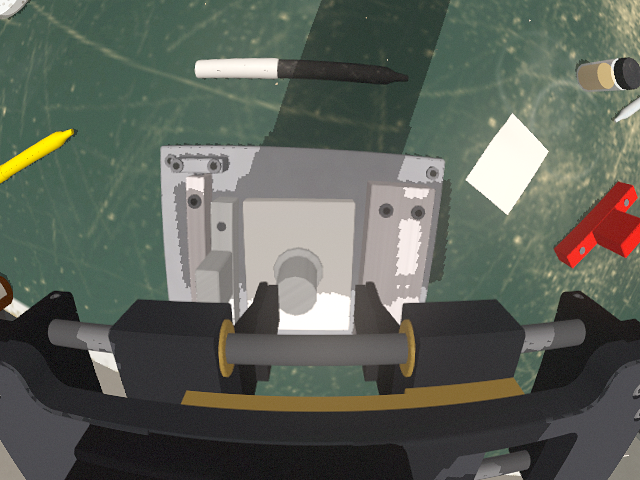

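Emit:
{"op": "servo_tool", "data": {
  "moves": "-0.003 -0.006 0.003 0.01 -0.02 0.023 0.15; -0.002 -0.004 0.004 0 0 0 0.15; 0 -0.001 0 0 0 0 0.15; 0 0 0 0 0 0 0.15; 0 0 0 0 0 0 0.15"
}}

```text
time_s: 17.68
tool_pos: [0.5656, -0.0054, 0.0888]
tool_rot: [-179.9, 0.3, -162.6]
force: [-0.3, -0.2, 0.2]
grip_width: 0.0374
```

```bash
python3 -c "
from h import *
go(.5627,-.0037,.043,197.6)"
```

```text
now [ 0.5656 -0.0054  0.0888] [-179.89    0.3  -162.58] f [-0.29 -0.16  0.2 ] w 0.0374 t 17.68 q7 110.3
turn units [-0.004   0.0104 -0.0065] shift now-axes [0.0025 0.0026 0.0457] turned-axes [0.0022 0.0025 0.0458]
```

Emit:
{"op": "servo_tool", "data": {
  "moves": "0.0015 0.0015 0.006 0 0.01 -0.006 0.15; 0 0 0.006 0 0 0 0.15; 0 0 0.004 0 0 0 0.15; 0 0 0 0 0 0 0.15; 0 0 0 0 0 0 0.15"
}}

```text
time_s: 18.1
tool_pos: [0.564, -0.0047, 0.0717]
tool_rot: [-179.9, 0.1, -162.4]
force: [-0.0, 0.1, -0.5]
grip_width: 0.0369
```

```bash
python3 -c "
from h import *
go(.5627,-.0037,.043,197.6);wrist('w14')"
```

```text
now [ 0.564  -0.0047  0.0717] [-1.7988e+02  5.0000e-02 -1.6244e+02] f [-0.01  0.15 -0.51] w 0.0369 t 18.1 q7 110.7
turn units [-0.0042  0.0018 -0.0015] shift now-axes [0.001  0.0014 0.0287] turned-axes [0.001  0.0014 0.0287]
```

View pics/w14.png

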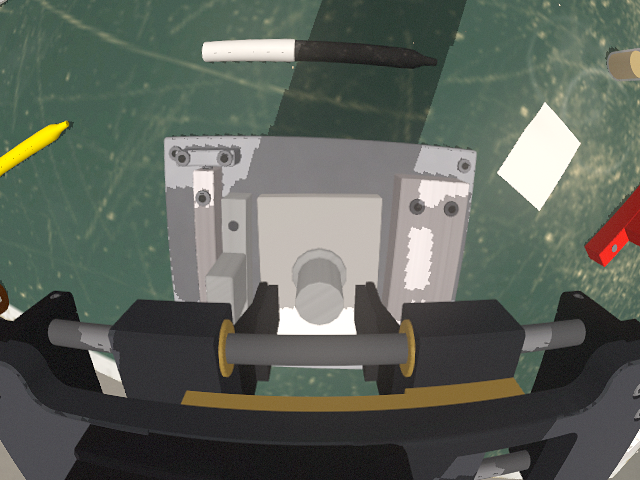

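Stud (319, 297) is centred between the fingers (265, 370) and the tab (225, 285) is clear of the left one. I'll descend around the stud.

Emit:
{"op": "servo_tool", "data": {
  "moves": "0.001 0.0015 0.007 0 0 0 0.15; 0 0 0.008 0 0 0 0.15; 0 0 0.006 0 0 0 0.15; 0 0 0.002 0 0 0 0.15; 0 0 0 0 0 0 0.15; 0 0 0 0 0 0 0.15"
}}

```text
time_s: 18.65
tool_pos: [0.5619, -0.0031, 0.0457]
tool_rot: [-179.9, -0.0, -162.4]
force: [0.3, 1.4, 0.1]
grip_width: 0.0369
```

```bash
python3 -c "
from h import *
go(.5627,-.0037,.043,197.6)"
```

```text
now [ 0.5619 -0.0031  0.0457] [-1.7990e+02 -1.0000e-02 -1.6241e+02] f [0.26 1.38 0.07] w 0.0369 t 18.65 q7 111.2
turn units [-0.0035 -0.0004 -0.0003] shift now-axes [-0.0005 -0.0008  0.0027] turned-axes [-0.0005 -0.0008  0.0027]
```

Emit:
{"op": "servo_tool", "data": {
  "moves": "0 -0.0005 0.002 0 0 0 0.15; 0 0 0 0 0 0 0.35; 0 0 0 0 0 0 1; 0 0 0 0 0 0 1; 0 0 0 0 0 0 1; 0 0 0 0 0 0 1",
  "squeeze": 50
}}

```text
time_s: 19.15
tool_pos: [0.5626, -0.0038, 0.044]
tool_rot: [-179.9, 0.0, -162.4]
force: [0.5, -0.8, -1.6]
grip_width: 0.0223
```

```bash
python3 -c "
from h import *
go(.5627,-.0037,.043,195.05)"
```

```text
now [ 0.5626 -0.0038  0.044 ] [-1.7988e+02  5.0000e-02 -1.6243e+02] f [ 0.52 -0.76 -1.57] w 0.0223 t 19.15 q7 111.3
turn units [-0.004   0.0017  0.088 ] shift now-axes [-0.0001  0.0001  0.001 ] turned-axes [-0.0001  0.0001  0.001 ]
```

Emit:
{"op": "servo_tool", "data": {
  "moves": "0 0 0 0 0 0.04 1; 0 0 0 0 0 0.04 1; 0 0 0 0 0 0.01 1; 0 0 0 0 0 0 1; 0 0 0 0 0 0 1"
}}

```text
time_s: 19.57
tool_pos: [0.5625, -0.0038, 0.0439]
tool_rot: [-179.9, 0.0, -165.3]
force: [0.4, 0.1, -0.9]
grip_width: 0.0223
```

```bash
python3 -c "
from h import *
go(.5662,-.0171,.044,195.05);wrist('w15')"
```

```text
now [ 0.5625 -0.0038  0.0439] [-1.7989e+02  4.0000e-02 -1.6529e+02] f [ 0.44  0.11 -0.94] w 0.0223 t 19.57 q7 108.6
turn units [-0.0039  0.0015 -0.0119] shift now-axes [-0.0002 -0.0138 -0.    ] turned-axes [-0.0001 -0.0138 -0.0001]
```

View pics/w15.png

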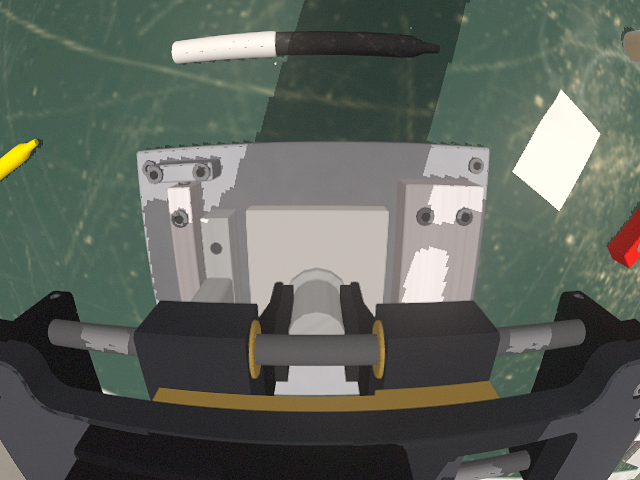

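```bash
python3 - <<'E'
import cv2
i=cv2.imread('pics/w15.png')
cv2.imwrite('pics/z15.png',cv2.resize(i[140:310,130:400],None,fx=2.9,fy=2.9,interpolation=cv2.INTER_CUBIC))
E
```

```text
(no output)
```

View pics/z15.png

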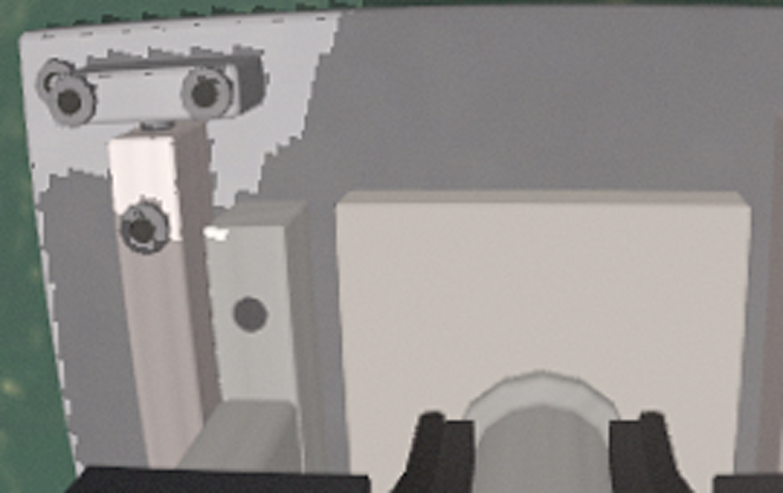

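```bash
cat > m.py <<'E'
from h import *
a=np.radians(15.05);x=np.array([np.cos(a),np.sin(a)]);n=np.array([np.sin(a),-np.cos(a)]);B=np.array([.5648,-.005])
bf=lambda p:np.round(1e3*np.array([(p[:2]-B)@x,-(p[:2]-B)@n]),1)
yaw=lambda a,b: round(np.degrees(np.arctan2(*(b-a)[[1,0]])),2)
def M(name,u0,v0,k):
    c=dict(np.load('pics/%s.npz'%name)); return lambda p,z: wonz(c,[[u0+x/k-.3,v0+y/k-.3] for x,y in p],z)
E
python3 - <<'E'
from m import *
f=M('w15',130,140,2.9)
t=f([(338,207),(749,207),(741,440),(348,470)],.022);print('tile',[bf(p) for p in t],yaw(t[0],t[3]),yaw(t[1],t[2]),yaw(t[0],t[1])-90)
s=f([(210,227),(288,227),(299,470)],.03);print('sp',[bf(p) for p in s],yaw(s[1],s[2]))
r=f([(110,141),(175,139),(218,410)],.03);print('rail',[bf(p) for p in r],yaw(r[1],r[2]))
E
```

```text
tile [array([-45.9, -31.9]), array([-45.6,  36.5]), array([-3. , 37.4]), array([  2.7, -33.4])] 13.31 16.31 14.75
sp [array([-44.8, -52. ]), array([-44.6, -38.7]), array([ -1.2, -40.4])] 12.75
rail [array([-59.6, -68.4]), array([-59.5, -56.8]), array([-12.4, -53.9])] 18.54
```

Emit:
{"op": "servo_tool", "data": {
  "moves": "0 -0.002 0 0 0 -0.012 1; 0 -0.002 0 0 0 0 1; 0 -0.002 0 0 0 0 1; 0 -0.002 0 0 0 0 1; 0 0 0 0 0 0 1"
}}

```text
time_s: 20.03
tool_pos: [0.5645, -0.0109, 0.0439]
tool_rot: [-180.0, 0.0, -164.8]
force: [0.6, 1.1, -1.5]
grip_width: 0.0223
```

```bash
python3 -c "
from m import *
go(.5662,-.0171,.044,195.05); print(bf(pose()[0]))"
```

```text
now [ 0.5645 -0.0109  0.0439] [-1.7998e+02  3.0000e-02 -1.6484e+02] f [ 0.64  1.1  -1.47] w 0.0223 t 20.03 q7 110.0
turn units [-0.0005  0.0011  0.0039] shift now-axes [-0.     -0.0065 -0.0001] turned-axes [-0.     -0.0065 -0.0001]
[-1.8 -5.6]
```

Emit:
{"op": "servo_tool", "data": {
  "moves": "0 -0.0015 0 0 0 0 1; 0 -0.0015 0 0 0 0 1; 0 -0.0015 0 0 0 0 1; 0 -0.001 0 0 0 0 1; 0 0 0 0 0 0 1"
}}

```text
time_s: 20.45
tool_pos: [0.5656, -0.0144, 0.0441]
tool_rot: [179.8, -0.0, -164.8]
force: [-0.9, 1.6, -1.2]
grip_width: 0.0222
```

```bash
python3 -c "
from m import *
go(.5662,-.0171,.044,195.05); p,R_,o=pose(); print(bf(p),'fy',-n@np.array(o['force'])[:2]);print(o['wrist_torque'])"
```

```text
now [ 0.5656 -0.0144  0.0441] [ 179.82   -0.   -164.78] f [-0.91  1.62 -1.24] w 0.0222 t 20.45 q7 110.7
turn units [ 0.0061 -0.0001  0.0061] shift now-axes [ 0.0001 -0.0028  0.0001] turned-axes [ 0.0001 -0.0028  0.0001]
[-1.7 -9.3] fy 1.7966559388124603
[0.19181832 0.11483138 0.02740974]
```

Emit:
{"op": "servo_tool", "data": {
  "moves": "0 -0.0015 0 0.003 0 0 1; 0 -0.0015 0 0.003 0 0 1; 0 -0.0015 0 0 0 0 1; 0 0 0 0 0 0 1"
}}

```text
time_s: 20.78
tool_pos: [0.5658, -0.0157, 0.0441]
tool_rot: [179.8, -0.1, -164.7]
force: [-0.3, 0.8, -0.7]
grip_width: 0.0217
```

```bash
python3 -c "
from m import *
go(.5662,-.0171,.044,195.05); p,R_,o=pose(); print(bf(p),'fy',-n@np.array(o['force'])[:2]);wrist('w16');c=env.read_camera('scene');save('s16',c['img']);np.savez('pics/s16.npz',**c)
cv2.imwrite('pics/s16z.png',cv2.resize(c['img'][190:310,210:370,::-1],None,fx=5,fy=5,interpolation=cv2.INTER_CUBIC))
i=cv2.imread('pics/w16.png');cv2.imwrite('pics/z16.png',cv2.resize(i[140:310,130:400],None,fx=2.9,fy=2.9,interpolation=cv2.INTER_CUBIC))"
```

```text
now [ 0.5658 -0.0157  0.0441] [ 1.7976e+02 -9.0000e-02 -1.6465e+02] f [-0.3   0.77 -0.67] w 0.0217 t 20.78 q7 111.0
turn units [ 0.0085 -0.0032  0.0103] shift now-axes [-0.     -0.0015  0.0001] turned-axes [-0.     -0.0015  0.0001]
[ -1.8 -10.6] fy 0.8215347460210343
```

View pics/z16.png

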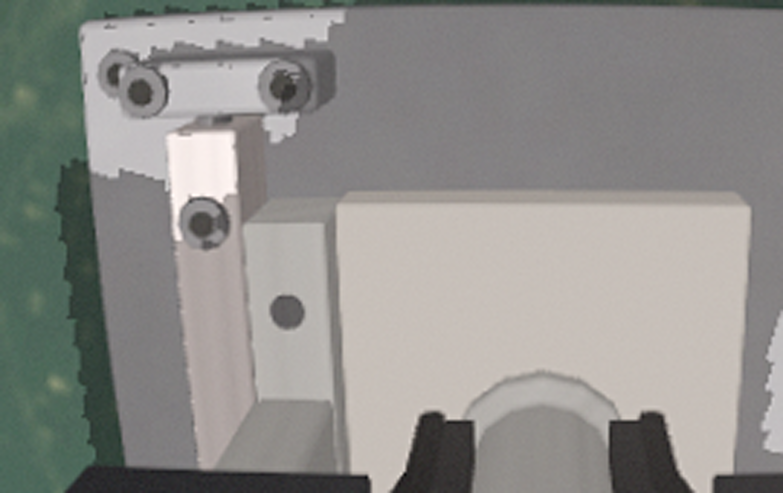

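View pics/s16z.png

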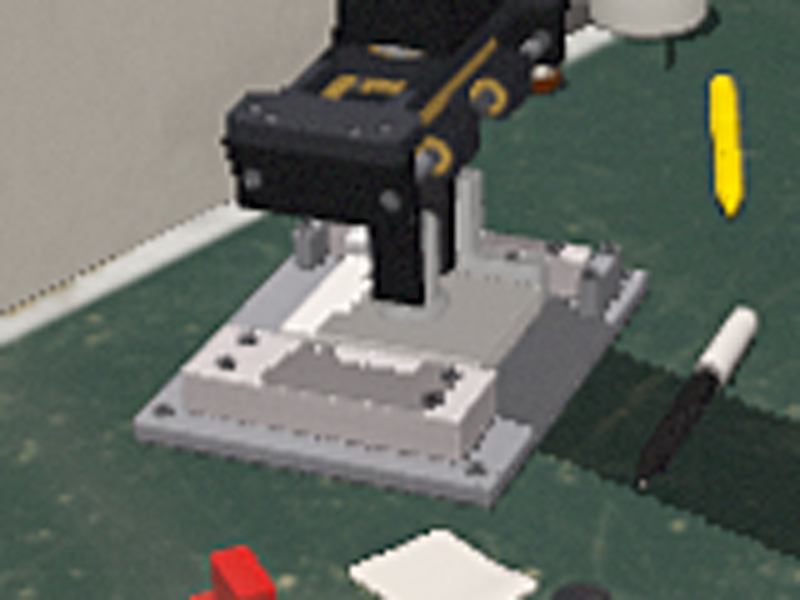

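Emit:
{"op": "servo_tool", "data": {
  "moves": "0 -0.003 0 0.006 0 0.012 1; 0 -0.004 0 0.003 0 0.005 1; 0 -0.004 0 0.003 0 0.003 1; 0 -0.004 0 0.003 0 0.003 1"
}}

```text
time_s: 21.22
tool_pos: [0.5668, -0.0192, 0.0444]
tool_rot: [179.3, -0.3, -165.0]
force: [-4.7, 9.3, 5.8]
grip_width: 0.0221
```

```bash
python3 -c "
from m import *
go(.5662,-.0171,.044,195.05); p,R_,o=pose(); print(bf(p),'fy',-n@np.array(o['force'])[:2]);print(o['wrist_torque'])"
```

```text
now [ 0.5668 -0.0192  0.0444] [ 179.32   -0.31 -164.99] f [-4.66  9.29  5.84] w 0.0221 t 21.22 q7 111.6
turn units [ 0.0238 -0.0109 -0.0015] shift now-axes [0.0001 0.0022 0.0004] turned-axes [0.0001 0.0022 0.0004]
[ -1.7 -14.2] fy 10.178679263898369
[2.23525238 1.09893809 0.11117324]
```

Emit:
{"op": "servo_tool", "data": {
  "moves": "0 -0.001 0 0.024 -0.01 0 1; 0 -0.001 0 0.012 -0.005 0 1; 0 -0.002 0 0.012 -0.005 0 1"
}}

```text
time_s: 21.47
tool_pos: [0.5665, -0.0181, 0.0439]
tool_rot: [-179.7, 0.2, -164.8]
force: [-3.1, 6.9, 3.3]
grip_width: 0.0221
```

```bash
python3 -c "
from m import *
go(.5662,-.0171,.044,195.05); p,R_,o=pose(); print(bf(p),'fy',-n@np.array(o['force'])[:2]);print(o['wrist_torque']);wrist('w17')
o=pose()[2];print(bf(o['tool_pos']),'fy',-n@np.array(o['force'])[:2],o['tool_rot'])
c=env.read_camera('scene');save('s17',c['img']);np.savez('pics/s17.npz',**c)
cv2.imwrite('pics/s17z.png',cv2.resize(c['img'][190:310,210:370,::-1],None,fx=5,fy=5,interpolation=cv2.INTER_CUBIC))
i=cv2.imread('pics/w17.png');cv2.imwrite('pics/z17.png',cv2.resize(i[140:310,130:400],None,fx=2.9,fy=2.9,interpolation=cv2.INTER_CUBIC))"
```

```text
now [ 0.5665 -0.0181  0.0439] [-1.7965e+02  1.5000e-01 -1.6483e+02] f [-3.14  6.85  3.33] w 0.0221 t 21.47 q7 110.4
turn units [-0.0121  0.0053  0.004 ] shift now-axes [ 0.      0.001  -0.0001] turned-axes [ 0.      0.001  -0.0001]
[ -1.8 -13.1] fy 7.4305403082552814
[1.71160879 0.86086887 0.07393498]
[ -1.8 -13.1] fy 5.699112892193357 [-1.79637058e+02  1.59829327e-01 -1.64822808e+02]
```

View pics/z17.png

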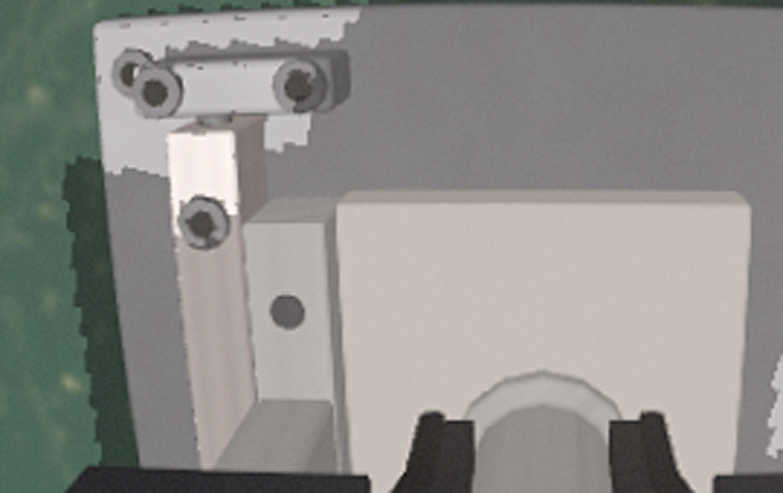

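View pics/s17z.png

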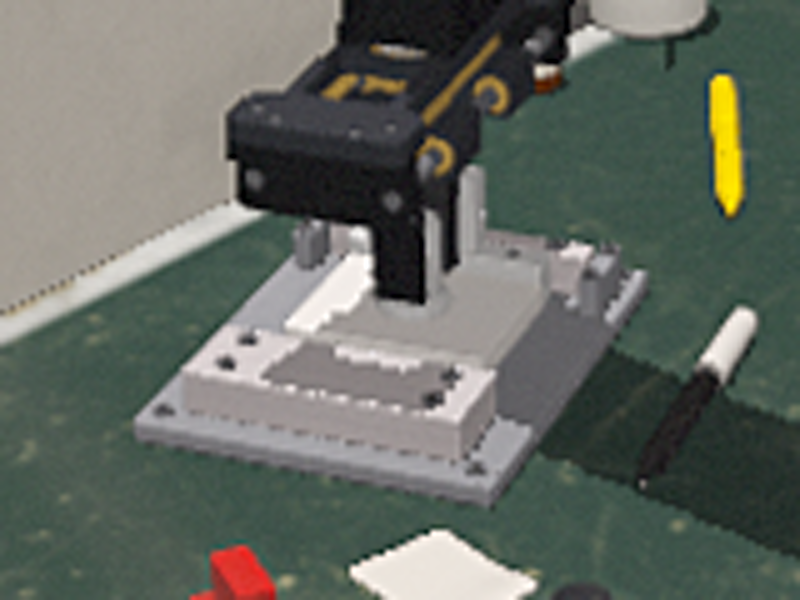

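```bash
python3 - <<'E'
from m import *
f=M('w17',130,140,2.9)
r=f([(170,133),(236,131),(246,260),(257,400)],.03);print('rail',[bf(p) for p in r])
s=f([(245,224),(325,222),(333,400)],.03);print('sp',[bf(p) for p in s])
t=f([(338,204),(749,204),(348,470)],.022);print('tile',[bf(p) for p in t],yaw(t[0],t[1])-90,yaw(t[0],t[2]))
g=f([(262,60),(150,70)],.028);print('guide?',[bf(p) for p in g])
c=f([(95,22)],.01);print('bed corner',[bf(p) for p in c])
f=M('w16',130,140,2.9)
r=f([(168,135),(236,133)],.03);print('16 rail',[bf(p) for p in r], 'bed corner',bf(f([(80,25)],.01)[0]))
o=pose()[2];print(bf(o['tool_pos']),'fy',-n@np.array(o['force'])[:2],o['tool_rot'])
E
```

```text
rail [array([-59.8, -73. ]), array([-59.8, -61.7]), array([-38.5, -61.5]), array([-13.7, -61.7])]
sp [array([-44.6, -61.2]), array([-44.8, -47.8]), array([-14. , -48.3])]
tile [array([-45.9, -47.2]), array([-46.2,  21.1]), array([  3.3, -48.3])] 15.260000000000005 13.73
guide? [array([-70.8, -57.4]), array([-70. , -76.6])]
bed corner [array([-77.6, -93.9])]
16 rail [array([-59.5, -70.8]), array([-59.5, -59.3])] bed corner [-77.2 -94.2]
[ -1.8 -13.1] fy 6.753305792314274 [-1.79653243e+02  1.51203976e-01 -1.64826207e+02]
```

Emit:
{"op": "servo_tool", "data": {
  "moves": "0 -0.002 0 0.003 0 0 1; 0 -0.002 0 0.006 -0.002 0 1"
}}

```text
time_s: 21.73
tool_pos: [0.5665, -0.0181, 0.0439]
tool_rot: [-179.7, 0.1, -164.7]
force: [-3.3, 6.3, 2.4]
grip_width: 0.0221
```

```bash
python3 - <<'E'
from m import *
for i in range(4):
    o=pose()[2];print(bf(o['tool_pos']),o['tool_pos'][2],'fy',-n@np.array(o['force'])[:2],np.round(o['force'],1),np.round(o['tool_rot'],2),np.round(o['wrist_torque'],2))
    c=wrist('w18') if i%2 else env.read_camera('top')
    if i==2: save('t18',c['img']); cv2.imwrite('pics/t18z.png',cv2.resize(c['img'][140:300,160:390,::-1],None,fx=3.4,fy=3.4,interpolation=cv2.INTER_CUBIC))
i=cv2.imread('pics/w18.png');cv2.imwrite('pics/z18.png',cv2.resize(i[140:310,130:400],None,fx=2.9,fy=2.9,interpolation=cv2.INTER_CUBIC))
E
```

```text
[ -1.8 -13.1] 0.04390510920363179 fy 6.903175260738686 [-3.3  6.3  2.4] [-1.7969e+02  1.4000e-01 -1.6472e+02] [1.64 0.74 0.04]
[ -1.8 -13.1] 0.0439088503876963 fy 5.52546815987632 [-3.   4.9  2. ] [-1.7968e+02  1.4000e-01 -1.6472e+02] [1.58 0.69 0.02]
[ -1.8 -13.1] 0.04391149750315175 fy 7.113306286401645 [-3.   6.6  1.9] [-1.7968e+02  1.4000e-01 -1.6472e+02] [1.54 0.76 0.05]
[ -1.8 -13.1] 0.04389684534002919 fy 6.1208328152821725 [-1.9  5.8  2.5] [-1.7968e+02  1.4000e-01 -1.6472e+02] [1.61 0.74 0.09]
```

View pics/z18.png

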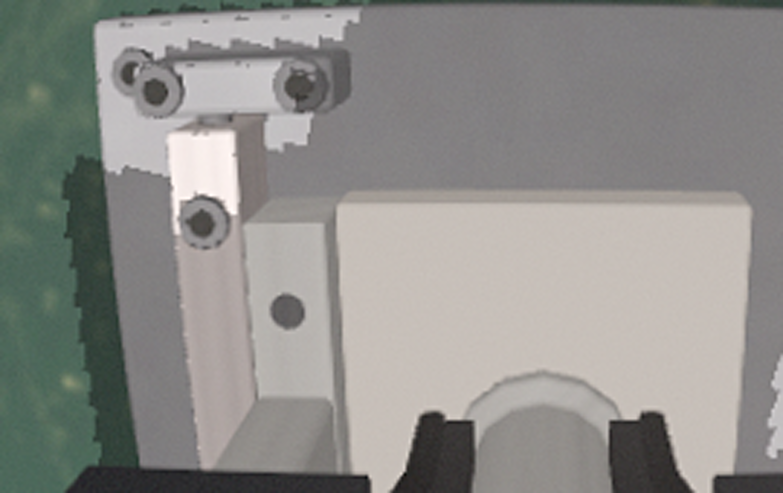

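View pics/t18z.png

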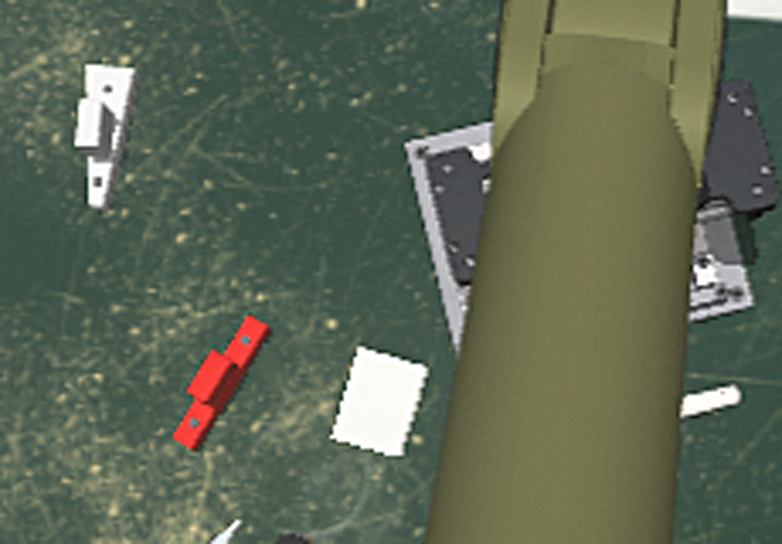

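```bash
python3 -c "
from cell import env
print(env.sign_off())"
```

```text
the job is handed in; nothing more can be done
None
```

I finished the job and handed it in at about 22 s, with the arm still gripping the stud and pressing the tile.

**What I did**
- **Marker:** I lifted it off the jig and laid it on the table about 45 mm clear of the bed.
- **Spacer:** I stood the parallel-sided spacer on the bed in the wide gap. It was parallel to the rail within 0.3° and centred along the tile within about 2 mm. Then I let go of it.
- **Tile:** I gripped the stud with 50 N, turned the tile square by about 2.6°, and slid it against the spacer and rail.

**Last checks**
- **Rail travel:** the wrist picture taken just before the last small adjustment puts the rail about 4.9 mm from rest. Spacer to rail and tile to spacer agreed within about 0.6 mm, which is measurement noise.
- **Push:** it held steady at 5.5–7 N, which fits the spring, and the tool did not move.
- **Wrist moment:** the moment about the vertical axis was only about 0.05 N m, which suggests even contact rather than contact at one corner.
- **Bystanders:** I saw the wedge, the dish and the vial in pictures along the way and neither touched nor moved them. I did not re-measure where they stand at the end.

**What I could not confirm**
- The gripper hid the far half of the contact line, so flushness there rests on the moment reading and on the tile angle (about 15.2°, against 15.1° for the rail).
- The tool was still tilted about 0.3° at hand-in; a last small correction did not remove it.

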